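# Seat a compass lamp lens barrel in its V-block

### The job

Lift the bronze compass-lamp lens barrel off its walnut saddle and lay it gently in the groove of the steel V-block, glass end away from the block's sprung back stop. Slide it along the groove until its flat rear end meets the stop, keep pushing along the groove with about 15 N (at no time over 30 N) for a good second, then let go, leaving the barrel lying on both flanks and touching the stop. Leave everything else on the bench where it is.

Things in the scene. Friction and masses are not known exactly. Their poses are not given: they have to be found in the camera images.
- lens: Lens barrel: bronze cylinder, 50 mm diameter, 90 mm long, on its side, 0.25 to 0.45 kg. Front end (-x): black band and domed glass standing 6 mm out; rear end (+x): flat, thin dark ring near it. Origin on the axis at mid-length, x along the axis to the rear; y, z depend on roll. Grip it across its diameter from above, in saddle or V-block, fingertips at most 10 mm below its axis.
- lens_rear (a point): Centre of the barrel's flat rear end face, 45 mm from the barrel's origin along its x.
- saddle: Fixed walnut cradle in which the barrel lies at the start: 60 mm long (x), 60 mm wide, shoulders 25 mm high, on a foot 80 x 76 x 4 mm. Origin on the bench under its centre. The barrel lies along its x, rear end to +x, axis 39.4 mm above the bench, its middle within 8 mm of the saddle's.
- vblock: Fixed dark steel V-block on a blue foot plate (200 x 100 x 6 mm). Block 180 mm long (x, -90 to +90), 60 mm wide, with a 90 degree V groove along all its length; flat shoulders beside the groove 33 mm above the bench, 21 to 30 mm from the middle. Origin on the bench under its centre; x along the groove towards the back stop, z up.
- seat_line (a point): Point in the V-block's frame at x = 0, y = 0, 47.4 mm above the bench. The axis of a barrel lying on both flanks passes through it along the V-block's x. Sliding the barrel in the groove takes about 1.5 to 5 N of friction when nothing presses it down.
- stop_range (a point): Back stop: brass block across the groove's +x end, top 65 mm above the bench, with a round orange pad (stop_pad, 24 mm) on the barrel's axis. Preset by hand, not measured: the pad's face may stand up to 12.5 mm either side of this point along the V-block's x (20 to 45 mm from its origin); find it by touch. Sprung and damped: gives 1 mm per 6 N, rigid after 7 mm.
Mind the look-alikes: they are no part of the job. Several things have the shape of the vblock; the one meant has the colours described above.

How it is judged:
By the outcome, as a careful person would: the job done as asked, in the order asked, and still so for the second after the job is handed in, with the robot touching nothing.
It also fails if it takes over 64 s, if anything falls off the work surface, if the arm or the gripper's body presses on something with over 40 N, if the wrist force passes 120 N, or if a joint passes its speed limit or range.

### The arm

A 7-joint arm with a two-finger parallel gripper is mounted at the origin on the work surface. World frame = base frame: x ahead of the robot, y to its left, z up, the work surface at z = 0. Lengths are in mm, angles in degrees, forces in N, time in s.
With the tool pointing down it reaches from about 425 to 825 mm from the base axis. Payload 3.6 kg.
Tool frame: the origin (TCP) lies between the finger pads; the fingertips stand 17 mm ahead of it and the grasp point (between the pads) lies 2 mm behind it; z points along the fingers, x is the direction in which the jaws open and shut, and the axes are right-handed (so a half turn about z gives the same grasp; the last joint's range is limited). The gripper opens to 85 mm and grips with 20 to 120 N. Pads are 22 mm wide; open, the fingers measure 114 mm over their backs; the gripper's body (76 mm by 85 mm) begins 54 mm behind the grasp point. The pads swing forward as they close: fully open they stand 13 mm farther back than shut.
Start: joints at [-66.721, 35.231, -0.722, 81.555, 0.464, 63.22, -2.315], TCP at [272.585, 590.052, 248.297] pointing down, gripper open.
Joint ranges: [-178.69, 178.69], [-17.37, 117.87], [-77.05, 75.6], [15.02, 138.74], [-78.02, 258.01], [0.78, 113.62], [-162.83, 162.83]. Speed limits (degrees/s): [159.86, 159.86, 180, 180, 180, 180, 180].

### API

Orientations are given as a 3x3 rotation matrix whose columns are the frame's x, y, z axes.
In Python, from rig import * gives the robot as it stands.
- The arm moves only by the tool send_rows, never from a script. Its argument "moves" is a list of rows, each an object with "translation": the shift along the tool's x, y, z in m, a list of three; "angular": the turn, a rotation vector about the tool's x, y, z in rad, a list of three. A call has exactly 10 rows; each row shifts and turns the commanded pose from where the row before left it, along the tool's axes as they then stand; what a row does not reach is not made up. A row lasts 1/12 s, in which the tool goes at most 41.7 mm and 7.16 degrees, less where a joint would pass 70% of its speed; a pose out of reach is approached as far as the arm can. A call with a gripper value outside its range is refused whole. "grip" is the finger opening in m, from 0 to 0.0854, set as the call begins (left out, the last holds). The fingers move at their own pace and stop on an object; the grip force is fixed at half the most. Time passes only in rows, so rows that do not move let the fingers close, or fill a call up. It gives the time, the measured TCP pose, the force and the opening at its end, in the units of the state.
- state(): the state, without advancing time (a new reading comes with each control period).
- camera(name): name is "scene" or "top" or "wrist"; returns a dict with "frame" (384x512x3 uint8, red, green, blue), "range_z" (384x512 float32, mm along the optical axis (not along the pixel's ray), 0 where there is no reading), "mtx" (3x3 intrinsics, pixels), "distortion" ([k1, k2, p1, p2, k3] as OpenCV has them; the pictures are not rectified), "eye" and "orientation" of the camera in the world. Camera axes: x right, y up, looking along -z (the intrinsics and any distortion apply to the point x, -y, -z); pixel columns grow to the right and rows downward; lengths in mm; the calibration is good to about 2 mm. A picture is of the moment at which its call begins.
- close_job(): hands the job in, once; it reports no verdict.
Trained networks look in the newest picture that a camera, given by its name, has taken for a name from the list of things; names that differ only in an ending like _2 or _b are one class to them, and where a whole thing is asked for, a point or a joint stands for the part that bears it (a point fixed in the world has none). Each returns a list of dicts, best first, with "score" (0 to 1); they miss things now and then, are a little off and sometimes report something else, mostly with a low value. They report only what shows in the picture. A call takes as long as a camera call. They do not tell look-alikes from the thing itself.
- boxes_of(camera, query): "box" ([left, top, right, bottom] in pixels, round what is visible of it).
- masks_of(camera, query): "pixels" (384x512 bool, what is visible of it) and "box" ([left, top, right, bottom] in pixels, round what is visible of it).
The state is a dict: "clock": time; "q": joint angles; "qd": joint speeds; "joint_torque": joint torques, N m; "tool_pos": TCP position; "tcp_rot": TCP orientation; "wrist_force": force on the tool from outside, world axes, zero at the start; "wrist_torque": the same for the moment, N m; "gripper_width": finger opening in mm.
Only numpy, scipy, OpenCV 4.12 (cv2) and the standard library are available. Lean on these libraries where they do the work, as an engineer would, in place of code of your own. Each camera call takes 0.05 s, during which the arm holds its last target.

## Working session

There is one attempt and no reset: what is moved stays moved. The work goes in short steps, Python scripts to look and compute and a tool call to move; the robot and the scene stay as the last step left them, time stands still between calls to the robot, and variables do not carry over. Pictures are saved under pics/ and viewed, and the job is handed in when it is done.

Besides the shell and the picture viewer there is one more tool, called after "Call:" as name(argument=value, ...), one argument or row to a line, values as JSON. send_rows: Moves the arm, as the interface text tells. Its arguments: {"type":"object","properties":{"moves":{"type":"array","items":{"type":"object","properties":{"translation":{"type":"array","items":{"type":"number"}},"angular":{"type":"array","items":{"type":"number"}}}}},"grip":{"type":"number"}},"required":["moves"]}

```bash
mkdir -p pics; ls
python3 - <<'E'
from rig import *
import cv2, numpy as np, pickle
s=state(); print(s)
d={}
for n in ["scene","top"]:
    c=camera(n); d[n]=c
    cv2.imwrite(f"pics/{n}0.png",c["frame"][:,:,::-1])
    print(n,c["mtx"],c["distortion"],c["eye"],c["orientation"])
    for q in ["lens","saddle","vblock","stop_range"]:
        try: 
            r=masks_of(n,q); print(n,q,[(round(x["score"],2),x["box"]) for x in r]); d[n,q]=r
        except Exception as e: print(q,e)
pickle.dump(d,open("d0.pkl","wb"))
E
```

```text
pics
{'clock': 0.0, 'q': array([-66.7232528 ,  35.29043019,  -0.7229227 ,  81.64321961,
         0.46427327,  63.21931116,  -2.31193928]), 'qd': array([-0.0247932 ,  0.04545449,  0.01008556,  0.05610829, -0.05421637,
       -0.00353665,  0.02248346]), 'joint_torque': array([-1.33608751e-04, -4.69208264e+01,  2.58939089e-01, -1.71029842e+01,
        9.84802638e-03,  9.70939669e-03,  8.49654128e-06]), 'tool_pos': array([272.27605834, 589.41389182, 247.11374939]), 'tcp_rot': array([[ 4.19265597e-01,  9.07863004e-01, -1.06104762e-03],
       [ 9.07859846e-01, -4.19266937e-01, -2.39492221e-03],
       [-2.61912346e-03,  4.08259630e-05, -9.99996569e-01]]), 'wrist_force': array([ 0.75303094, -0.39004714, -0.46953525]), 'wrist_torque': array([-0.02721679,  0.04557544, -0.02128068]), 'gripper_width': 85.36198787064258}
scene [[386.47976643   0.         254.98495161]
 [  0.         386.47976643 192.69292215]
 [  0.           0.           1.        ]] [-0.09890588  0.          0.          0.          0.        ] [1069.48822656  232.84101198  611.68029051] [[-0.36241544 -0.5956313   0.71685313]

[... 441 characters left out ...]
37497861]
 [  0.         458.48166392 186.38221921]
 [  0.           0.           1.        ]] [0.03330353 0.         0.         0.         0.        ] [394.3221516  -11.72321317 949.69671217] [[ 0.00455114  0.99638284 -0.08485594]
 [-0.99997601  0.00497769  0.0048159 ]
 [ 0.00522086  0.08483198  0.99638159]]
top lens [(0.97, [304.0, 104.9, 342.4, 155.3])]
top saddle [(0.73, [295.8, 112.7, 340.2, 159.1])]
top vblock [(0.97, [113.9, 226.7, 171.9, 334.2]), (0.81, [314.3, 181.7, 411.7, 285.1]), (0.61, [144.0, 87.1, 221.7, 189.2])]
top stop_range [(0.68, [111.1, 231.4, 169.1, 335.0]), (0.61, [310.7, 179.6, 409.8, 285.3]), (0.59, [142.6, 83.8, 217.1, 192.3]), (0.19, [297.2, 111.9, 340.3, 163.3])]
```

Run:
```python
import cv2
a=cv2.imread("pics/top0.png"); cv2.imwrite("pics/top0x.png",cv2.resize(a[70:350,90:430],None,fx=2.3,fy=2.1,interpolation=cv2.INTER_CUBIC)[:600,:800])
a=cv2.imread("pics/scene0.png"); cv2.imwrite("pics/scene0x.png",cv2.resize(a[130:340,120:400],None,fx=2.8,fy=2.8,interpolation=cv2.INTER_CUBIC))
```

```text
(no output)
```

View pics/top0x.png

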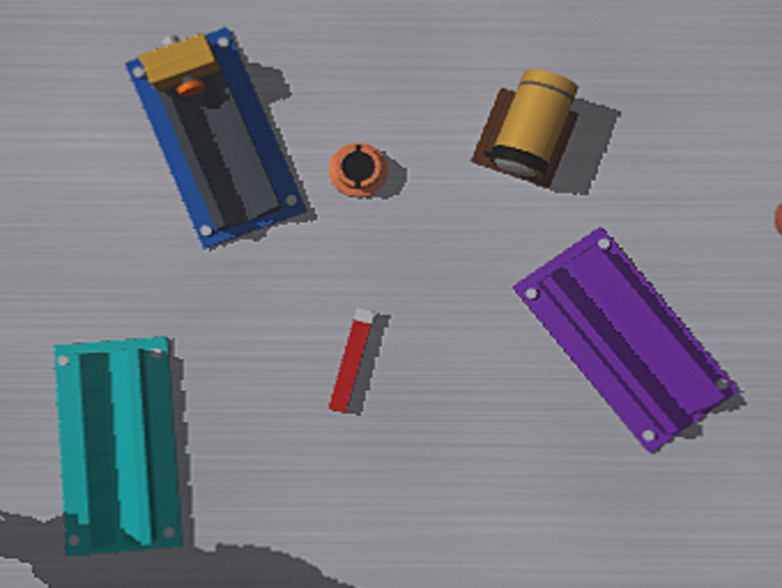

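View pics/scene0x.png

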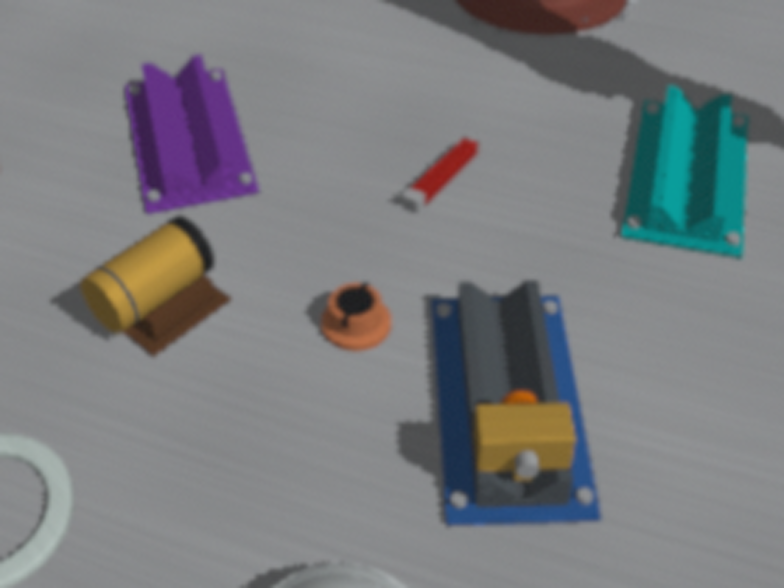

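View pics/top0.png

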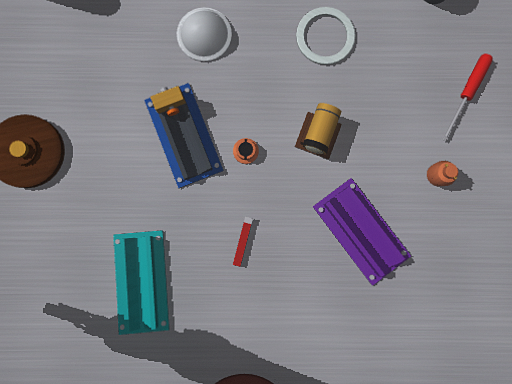

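The V-block candidates in the top view are steel on a blue plate with a brass stop at (183,136), teal at (141,282) and purple at (361,232). Only the blue/steel one matches the description, including the brass stop and orange pad, and the enlarged crops confirm this. Its stop is at the upper end, at about (167,98). The lens is at (322,129), with its glass end at the bottom.

```bash
cat > h.py <<'E'
import numpy as np, cv2
def cloud(c):
    h,w=c["range_z"].shape
    u,v=np.meshgrid(np.arange(w),np.arange(h))
    p=np.stack([u,v],-1).reshape(-1,1,2).astype(float)
    n=cv2.undistortPoints(p,c["mtx"],c["distortion"]).reshape(h,w,2)
    z=c["range_z"]
    P=np.stack([n[...,0]*z,-n[...,1]*z,-z],-1)
    return P@np.asarray(c["orientation"]).T+c["eye"]
def project(c,X):
    R=np.asarray(c["orientation"]); P=(np.asarray(X,float).reshape(-1,3)-c["eye"])@R
    P=P*[1,-1,-1]
    return cv2.projectPoints(P,np.zeros(3),np.zeros(3),c["mtx"],np.array(c["distortion"]))[0].reshape(-1,2)
E
cat > m.py <<'E'
import pickle,sys
from h import *
from scipy.optimize import least_squares
d=pickle.load(open("d0.pkl","rb"))
for n,vb in (("top",[135,75,230,195]),("scene",[265,225,340,325])):
    c=d[n];W=cloud(c);hsv=cv2.cvtColor(c["frame"],cv2.COLOR_RGB2HSV);H,S,V=[hsv[...,i].astype(int) for i in range(3)]
    ok=c["range_z"]>0
    bench=ok&(S<25)&(V>100); print(n,"bench z",np.percentile(W[bench][:,2],[25,50,75]))
    m=np.zeros(ok.shape,bool);m[vb[1]:vb[3],vb[0]:vb[2]]=1
    blue=m&ok&(H>100)&(H<125)&(S>140)
    B=W[blue];print("blue",len(B),np.percentile(B[:,2],[5,50,95]))
    B=B[(B[:,2]>1)&(B[:,2]<12)]
    r=cv2.minAreaRect(B[:,:2].astype(np.float32));print("rect",r)
    st=m&ok&(W[...,2]>29)&(W[...,2]<37)&(S<90);P=W[st];print("shoulder",len(P),P[:,2].mean(),cv2.minAreaRect(P[:,:2].astype(np.float32)))
    br=m&ok&(H>10)&(H<30)&(S>100)&(W[...,2]>60);P=W[br];print("brass top",len(P),P.mean(0),cv2.minAreaRect(P[:,:2].astype(np.float32)))
    orr=m&ok&(H<12)&(S>180);P=W[orr];print("pad",len(P),P.mean(0))
    # lens
    L=d[n,"lens"][0]["pixels"]&ok;L=cv2.erode(L.astype(np.uint8),np.ones((2,2)))>0
    L&=(H>12)&(H<30)&(S>100);P=W[L];P=P[P[:,2]>35]
    f=lambda x:np.hypot(-(P[:,0]-x[0])*np.sin(x[1])+(P[:,1]-x[2])*np.cos(x[1]),P[:,2]-x[3])-25
    x0=P[:,0].mean()
    g=lambda p:np.hypot(-(P[:,0]-x0)*np.sin(p[1])+(P[:,1]-p[0])*np.cos(p[1]),P[:,2]-p[2])-25
    s=least_squares(g,[P[:,1].mean(),0.0,39.4],loss="soft_l1");y,t,z=s.x
    ax=(P[:,0]-x0)*np.cos(t)+(P[:,1]-y)*np.sin(t)
    print("lens",len(P),x0,y,np.degrees(t),z,"rms",np.sqrt((s.fun**2).mean()),"along",np.percentile(ax,[0,1,99,100]))
E
python3 m.py
```

```text
top bench z [-2.04259213 -0.86298889  0.33665292]
blue 1569 [2.16113888 4.80991687 7.78277734]
rect ((582.3173217773438, 128.20681762695312), (198.76414489746094, 98.6552963256836), 21.895160675048828)
shoulder 800 31.6902688102801 ((571.3999633789062, 123.64092254638672), (157.08612060546875, 59.530181884765625), 21.92415428161621)
brass top 450 [643.32467    152.54190705  63.72627047] ((638.9520263671875, 150.82772827148438), (40.695777893066406, 59.72238540649414), 22.857336044311523)
pad 36 [620.00106493 143.29573237  54.6107307 ]
lens 846 593.0295945941498 -156.28787452963905 -20.765645433373788 38.36707078313846 rms 1.3689125475405528 along [-49.11776453 -36.36251276  38.64163015  40.38459149]
scene bench z [-1.28396243 -0.19127085  1.07882663]
blue 1081 [3.82720208 5.65767159 7.48491415]
rect ((585.7867431640625, 131.93936157226562), (195.62567138671875, 96.75445556640625), 21.392189025878906)
shoulder 658 32.231357551542054 ((583.1633911132812, 130.16738891601562), (182.42347717285156, 60.633522033691406), 22.178468704223633)
brass top 485 [647.41682245 155.63126838  64.25244662] ((643.0865478515625, 153.59222412109375), (37.335628509521484, 59.66364669799805), 23.85270118713379)
pad 0 [nan nan nan]
lens 793 603.8102007511142 -158.25018233515993 -21.039062092251864 38.44780187918697 rms 3.807666631676956 along [-50.84543531 -48.69244626  31.48185895  31.96395336]m.py:16: RuntimeWarning: Mean of empty slice.
  orr=m&ok&(H<12)&(S>180);P=W[orr];print("pad",len(P),P.mean(0))
  ret = um.true_divide(
```

Call:
send_rows(
  moves=[
    {"translation":[-0.01,0.017,0]},
    {"translation":[-0.018,0.03,0]},
    {"translation":[-0.019,0.032,0]},
    {"translation":[-0.019,0.032,0]},
    {"translation":[-0.019,0.032,0]},
    {"translation":[-0.019,0.032,0]},
    {"translation":[-0.019,0.032,0]},
    {"translation":[-0.019,0.032,0]},
    {"translation":[-0.019,0.032,0]},
    {"translation":[-0.019,0.032,0]},
  ],
  grip=0.0854,
)

```text
invalid input at $.moves[0]: expected keys translation, angular
```

Call:
send_rows(
  moves=[
    {"translation":[-0.019,0.032,0]},
    {"translation":[-0.019,0.032,0]},
    {"translation":[-0.019,0.032,0]},
    {"translation":[-0.019,0.032,0]},
    {"translation":[-0.015,0.025,0]},
    {"translation":[-0.01,0.017,0]},
    {"translation":[-0.005,0.008,0]},
    {"translation":[0,0,0]},
    {"translation":[0,0,0]},
    {"translation":[0,0,0]},
  ],
)

```text
invalid input at $.moves[0]: expected keys translation, angular
```

Run:
```python
from rig import *
import cv2, pickle
s=state(); print(s["clock"],s["tool_pos"],s["tcp_rot"],s["wrist_force"])
c=camera("wrist"); cv2.imwrite("pics/w1.png",c["frame"][:,:,::-1]); pickle.dump(c,open("w1.pkl","wb"))
print(c["mtx"],c["distortion"],c["eye"],c["orientation"])
```

```text
0.5 [272.54927146 590.03009645 248.24725915] [[ 4.19329487e-01  9.07834109e-01 -1.06918105e-04]
 [ 9.07834099e-01 -4.19329499e-01 -1.38940172e-04]
 [-1.70968543e-04 -3.88021908e-05 -9.99999985e-01]] [ 0.43673679 -0.18129721 -0.02368432]
[[326.27125798   0.         253.98842436]
 [  0.         326.27125798 191.99075074]
 [  0.           0.           1.        ]] [-0.03279348  0.          0.          0.          0.        ] [213.18915925 616.95103441 373.04674797] [[ 0.41981185 -0.87606365 -0.237214  ]
 [ 0.90761061  0.40550517  0.10866709]
 [ 0.00099221 -0.26091768  0.96536054]]
```

View pics/w1.png

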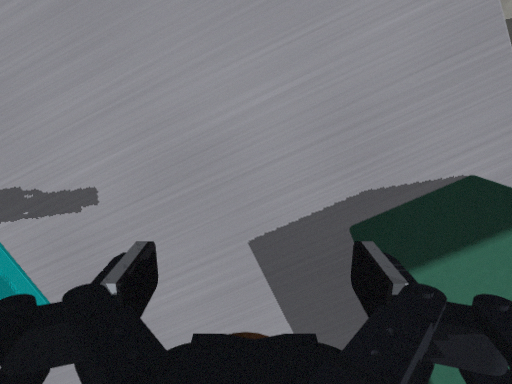

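Run:
```python
import pickle
from h import *
c=pickle.load(open("w1.pkl","rb"));W=cloud(c)
for p in [(470,180),(400,230),(450,300),(500,360),(280,280),(15,290),(250,336),(500,10)]: print(p,W[p[1],p[0]].round())
for n in ("top","scene"):
    c=pickle.load(open("d0.pkl","rb"))[n];W=cloud(c);m=(c["range_z"]>0)&(W[...,2]>75); print(n,m.sum()); 
    k,l,s,ct=cv2.connectedComponentsWithStats(m.astype(np.uint8))
    for i in range(1,k):
        if s[i,4]>30: q=W[l==i]; print(s[i],q.min(0).round(),q.max(0).round())
```

```text
(470, 180) [391. 806.  16.]
(400, 230) [390. 701.  61.]
(450, 300) [433. 703. 128.]
(500, 360) [303. 650. 301.]
(280, 280) [426. 556.  -1.]
(15, 290) [292. 242.   9.]
(250, 336) [481. 488.   7.]
(500, 10) [233. 895.   0.]
top 0
scene 23570
[   0    0   70   58 1969] [-1016. -1946.    75.] [  -35. -1412.   301.]
[  116     0   396   114 16872] [-1276. -1308.    75.] [ 98. 712. 405.]
[   0   81   77   86 4720] [ 320. -839.   75.] [ 583. -595.  182.]
```

View pics/scene0.png

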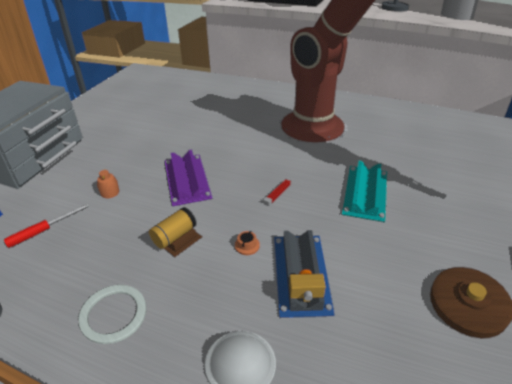

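The scene view shows the bench clear along the path. The green object, about 130 mm high, lies at y > 700 and I'm moving away from it. The drawer cabinet is far right, at y < -595.

Call:
send_rows(
  moves=[
    {"translation":[-0.01,0.017,0],"angular":[0,0,0]},
    {"translation":[-0.018,0.03,0],"angular":[0,0,0]},
    {"translation":[-0.019,0.032,0],"angular":[0,0,0]},
    {"translation":[-0.019,0.032,0],"angular":[0,0,0]},
    {"translation":[-0.019,0.032,0],"angular":[0,0,0]},
    {"translation":[-0.019,0.032,0],"angular":[0,0,0]},
    {"translation":[-0.019,0.032,0],"angular":[0,0,0]},
    {"translation":[-0.019,0.032,0],"angular":[0,0,0]},
    {"translation":[-0.019,0.032,0],"angular":[0,0,0]},
    {"translation":[-0.019,0.032,0],"angular":[0,0,0]},
  ],
  grip=0.0854,
)

```text
clock: 1.38
tool_pos: [473.1, 298.0, 248.7]
tcp_rot: [[0.419, 0.908, 0.001], [0.908, -0.419, 0.0], [0.001, 0.0, -1.0]]
wrist_force: [0.8, 0.6, -0.3]
gripper_width: 85.3
```

Call:
send_rows(
  moves=[
    {"translation":[-0.019,0.026,0],"angular":[0,0,0]},
    {"translation":[-0.019,0.026,0],"angular":[0,0,0]},
    {"translation":[-0.019,0.02,0],"angular":[0,0,0]},
    {"translation":[-0.019,0.015,0],"angular":[0,0,0]},
    {"translation":[-0.015,0.01,0],"angular":[0,0,0]},
    {"translation":[-0.01,0.005,0],"angular":[0,0,0]},
    {"translation":[-0.005,0.003,0],"angular":[0,0,0]},
    {"translation":[0,0,0],"angular":[0,0,0]},
    {"translation":[0,0,0],"angular":[0,0,0]},
    {"translation":[0,0,0],"angular":[0,0,0]},
  ],
)

```text
clock: 2.22
tool_pos: [522.6, 161.3, 248.3]
tcp_rot: [[0.417, 0.909, -0.0], [0.909, -0.417, 0.001], [0.001, -0.001, -1.0]]
wrist_force: [0.4, 0.5, 0.2]
gripper_width: 85.5
```

Run:
```python
from rig import *
import cv2, pickle
s=state(); print(s["clock"],s["tool_pos"],s["tcp_rot"],s["wrist_force"])
c=camera("wrist"); cv2.imwrite("pics/w2.png",c["frame"][:,:,::-1]); pickle.dump(c,open("w2.pkl","wb"))
print(c["eye"])
```

```text
2.2167 [522.58767122 161.311706   248.33196887] [[ 4.16708013e-01  9.09040369e-01 -1.95794460e-04]
 [ 9.09039786e-01 -4.16707478e-01  1.24331099e-03]
 [ 1.04863087e-03 -6.96082606e-04 -9.99999208e-01]] [0.37252913 0.4809586  0.21559171]
[463.14601949 187.90987935 373.18056934]
```

View pics/w2.png

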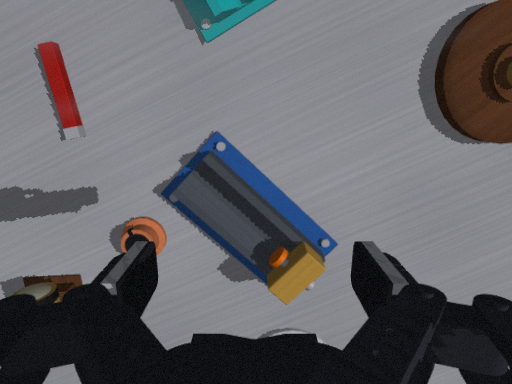

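The wrist picture shows the blue-plate V-block at about (250,220), with its brass stop at (297,273) and pad at (279,257). The lens is partly hidden by the left finger. I'll measure the V-block here.

```bash
cat > vb.py <<'E'
import pickle,sys
from h import *
c=pickle.load(open(sys.argv[1],"rb"));x0,y0,x1,y1=map(int,sys.argv[2:6])
W=cloud(c);hsv=cv2.cvtColor(c["frame"],cv2.COLOR_RGB2HSV);H,S,V=[hsv[...,i].astype(int) for i in range(3)]
ok=c["range_z"]>0
m=np.zeros(ok.shape,bool);m[y0:y1,x0:x1]=1
b=m&ok&(S<25)&(V>100);print("bench",np.median(W[b][:,2]))
B=W[m&ok&(H>100)&(H<125)&(S>140)];print("blue z",np.percentile(B[:,2],[5,50,95]))
B=B[(B[:,2]>1)&(B[:,2]<11)];print("rect",cv2.minAreaRect(B[:,:2].astype(np.float32)))
P=W[m&ok&(W[...,2]>28)&(W[...,2]<38)&(S<90)]
r=cv2.minAreaRect(P[:,:2].astype(np.float32));print("shoulder",len(P),np.median(P[:,2]),r)
# groove: steel points between; fit V symmetrical  z = |v-v0|+z0
St=W[m&ok&(S<110)&(V<130)&(W[...,2]>8)&(W[...,2]<31)]
from scipy.optimize import least_squares
cx,cy=r[0]
def f(p):
    t=np.radians(p[0]);v=-(St[:,0]-584)*np.sin(t)+(St[:,1]-p[1])*np.cos(t)
    return np.abs(v)+p[2]-St[:,2]
s=least_squares(f,[22,130,12],loss="soft_l1",f_scale=1.0);print("groove fit yaw,y@x584,z0",s.x,len(St),np.median(abs(s.fun)), "expect z0",47.4-25*2**.5)
t=np.radians(22);u=np.array([np.cos(t),np.sin(t)])
br=W[m&ok&(H>10)&(H<30)&(S>100)&(W[...,2]>60)];print("brass",br.mean(0),cv2.minAreaRect(br[:,:2].astype(np.float32)))
pd=W[m&ok&(H<13)&(S>180)];print("pad",len(pd),pd.mean(0).round(1),"along max/min",np.percentile((pd[:,:2]-[584,130])@u,[5,50,95]))
E
python3 vb.py w2.pkl 155 125 345 310
cat > lz.py <<'E'
import pickle,sys
from h import *
c=pickle.load(open(sys.argv[1],"rb"));W=cloud(c);hsv=cv2.cvtColor(c["frame"],cv2.COLOR_RGB2HSV);H,S,V=[hsv[...,i].astype(int) for i in range(3)]
E
```

```text
bench -0.8256468131019687
blue z [3.75807241 5.07092913 6.33418597]
rect ((583.1994018554688, 129.83103942871094), (199.0316162109375, 99.41776275634766), 21.962018966674805)
shoulder 2996 31.683295193974658 ((583.0770874023438, 129.722412109375), (179.27784729003906, 60.41960525512695), 21.897151947021484)
groove fit yaw,y@x584,z0 [ 21.97874501 130.32220874  10.46362469] 4834 1.0941636460164617 expect z0 12.044660940672621
brass [643.13627551 155.20847103  63.9330722 ] ((644.3887329101562, 154.6577606201172), (30.375354766845703, 59.739322662353516), 21.921627044677734)
pad 44 [614.2 143.1  58.1] along max/min [36.18962526 36.60584226 45.39199948]
```

Call:
send_rows(
  moves=[
    {"translation":[-0.0155,0.0073,0.002],"angular":[0,0,-0.009]},
    {"translation":[-0.031,0.0146,0.004],"angular":[0,0,-0.009]},
    {"translation":[-0.031,0.0146,0.004],"angular":[0,0,-0.009]},
    {"translation":[-0.031,0.0146,0.004],"angular":[0,0,-0.009]},
    {"translation":[-0.031,0.0146,0.004],"angular":[0,0,-0.009]},
    {"translation":[-0.031,0.0146,0.004],"angular":[0,0,-0.009]},
    {"translation":[-0.031,0.0146,0.004],"angular":[0,0,-0.009]},
    {"translation":[-0.031,0.0146,0.004],"angular":[0,0,0]},
    {"translation":[-0.0217,0.01,0],"angular":[0,0,0]},
    {"translation":[-0.008,0.003,0],"angular":[0,0,0]},
  ],
)

```text
clock: 3.1
tool_pos: [534.9, -134.3, 218.0]
tcp_rot: [[0.366, 0.93, -0.0], [0.93, -0.366, -0.003], [-0.003, 0.001, -1.0]]
wrist_force: [0.2, -0.4, -0.2]
gripper_width: 85.5
```

Call:
send_rows(
  moves=[
    {"translation":[0,0,0],"angular":[0,0,0]},
    {"translation":[0,0,0],"angular":[0,0,0]},
    {"translation":[0,0,0],"angular":[0,0,0]},
    {"translation":[0,0,0],"angular":[0,0,0]},
    {"translation":[0,0,0],"angular":[0,0,0]},
    {"translation":[0,0,0],"angular":[0,0,0]},
    {"translation":[0,0,0],"angular":[0,0,0]},
    {"translation":[0,0,0],"angular":[0,0,0]},
    {"translation":[0,0,0],"angular":[0,0,0]},
    {"translation":[0,0,0],"angular":[0,0,0]},
  ],
)

```text
clock: 3.93
tool_pos: [534.9, -129.8, 218.3]
tcp_rot: [[0.361, 0.932, -0.0], [0.932, -0.361, -0.0], [-0.0, -0.0, -1.0]]
wrist_force: [0.3, -0.4, 1.3]
gripper_width: 85.3
```

```bash
cat > lz.py <<'E'
from rig import *
import pickle
from h import *
from scipy.optimize import least_squares
s=state(); print(s["clock"],s["tool_pos"],s["tcp_rot"].round(4),s["wrist_force"])
c=camera("wrist"); cv2.imwrite("pics/w3.png",c["frame"][:,:,::-1]); 
r=masks_of("wrist","lens");print([(x["score"],x["box"]) for x in r])
pickle.dump((c,r),open("w3.pkl","wb"))
W=cloud(c);hsv=cv2.cvtColor(c["frame"],cv2.COLOR_RGB2HSV);H,S,V=[hsv[...,i].astype(int) for i in range(3)]
ok=c["range_z"]>0
L=r[0]["pixels"]&ok&(H>12)&(H<30)&(S>100);P=W[L];P=P[P[:,2]>42]
def g(p):
    t=p[1];return np.hypot(-(P[:,0]-589)*np.sin(t)+(P[:,1]-p[0])*np.cos(t),P[:,2]-p[2])-25
q=least_squares(g,[-155,np.radians(-21),39],loss="soft_l1");print("y@589,yaw,z",q.x[0],np.degrees(q.x[1]),q.x[2],np.median(abs(q.fun)))
t=q.x[1];u=np.array([np.cos(t),np.sin(t)]);A=W[r[0]["pixels"]&ok&(W[...,2]>30)];a=(A[:,:2]-[589,q.x[0]])@u
print("all along",np.percentile(a,[0,1,99,100]))
a=(P[:,:2]-[589,q.x[0]])@u;print("bronze along",np.percentile(a,[0,1,99,100]))
E
python3 lz.py
```

```text
3.9333 [ 534.94649921 -129.8208753   218.32589259] [[ 3.614e-01  9.324e-01 -0.000e+00]
 [ 9.324e-01 -3.614e-01 -1.000e-04]
 [-1.000e-04 -0.000e+00 -1.000e+00]] [ 0.2772466  -0.36340706  1.30475564]
[(0.98, [228.2, 182.0, 280.0, 283.9])]
y@589,yaw,z -153.76936189201467 -20.12690128410535 38.18154423011211 0.4040293812568656
all along [-50.0224238  -49.2307339   44.93355005  47.35167778]
bronze along [-44.3386539  -43.72169255  45.19034032  47.35167778]
```

View pics/w3.png

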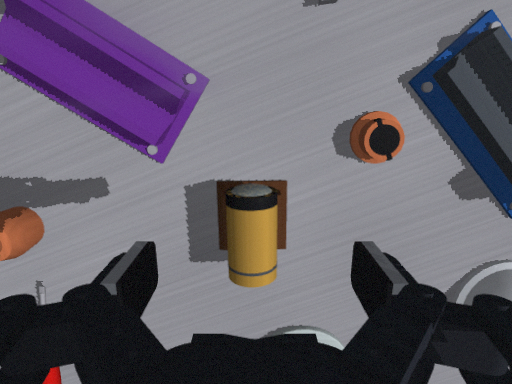

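The picture shows the lens at (253,235), glass up (tool -y) and rear down (tool +y). The saddle is under its front half. I'll move above it and descend.

Call:
send_rows(
  moves=[
    {"translation":[-0.0003,0.005,0.005],"angular":[0,0,-0.005]},
    {"translation":[-0.0003,0.009,0.01],"angular":[0,0,-0.005]},
    {"translation":[-0.0004,0.01,0.015],"angular":[0,0,0]},
    {"translation":[-0.0004,0.01,0.02],"angular":[0,0,0]},
    {"translation":[-0.0004,0.01,0.02],"angular":[0,0,0]},
    {"translation":[-0.0004,0.009,0.02],"angular":[0,0,0]},
    {"translation":[-0.0003,0.005,0.02],"angular":[0,0,0]},
    {"translation":[-0.0003,0.0017,0.015],"angular":[0,0,0]},
    {"translation":[0,0,0.005],"angular":[0,0,0]},
    {"translation":[0,0,0],"angular":[0,0,0]},
  ],
)

```text
clock: 4.87
tool_pos: [588.8, -153.5, 85.8]
tcp_rot: [[0.352, 0.936, -0.004], [0.936, -0.352, 0.001], [-0.001, -0.004, -1.0]]
wrist_force: [0.6, 0.0, 0.0]
gripper_width: 85.4
```

Call:
send_rows(
  moves=[
    {"translation":[0,0,0.004],"angular":[0,0,0]},
    {"translation":[0,0,0.006],"angular":[0,0,0]},
    {"translation":[0,0,0.006],"angular":[0,0,0]},
    {"translation":[0,0,0.006],"angular":[0,0,0]},
    {"translation":[0,0,0.006],"angular":[0,0,0]},
    {"translation":[0,0,0.005],"angular":[0,0,0]},
    {"translation":[0,0,0.004],"angular":[0,0,0]},
    {"translation":[0,0,0.003],"angular":[0,0,0]},
    {"translation":[0,0,0.001],"angular":[0,0,0]},
    {"translation":[0,0,0],"angular":[0,0,0]},
  ],
)

```text
clock: 5.7
tool_pos: [589.7, -153.5, 47.0]
tcp_rot: [[0.352, 0.936, -0.0], [0.936, -0.352, 0.0], [-0.0, -0.0, -1.0]]
wrist_force: [-0.7, 0.5, 0.2]
gripper_width: 85.4
```

Run:
```python
from rig import *
import cv2, pickle
s=state(); print(s["clock"],s["tool_pos"],s["tcp_rot"],s["wrist_force"],s["wrist_torque"])
c=camera("wrist"); cv2.imwrite("pics/w4.png",c["frame"][:,:,::-1])
c=camera("scene"); cv2.imwrite("pics/s4.png",cv2.resize(c["frame"][150:300,100:300,::-1],None,fx=4,fy=4));
```

```text
5.7 [ 589.68040601 -153.49920071   47.02052653] [[ 3.52043464e-01  9.35983529e-01 -4.81715186e-04]
 [ 9.35983648e-01 -3.52043469e-01  7.84976342e-05]
 [-9.61121922e-05 -4.78512116e-04 -9.99999881e-01]] [-0.72353765  0.48021609  0.18726793] [-0.00475056  0.00937755 -0.0234833 ]
```

View pics/w4.png

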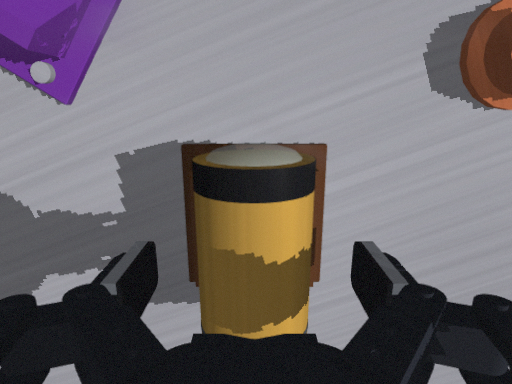

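View pics/s4.png

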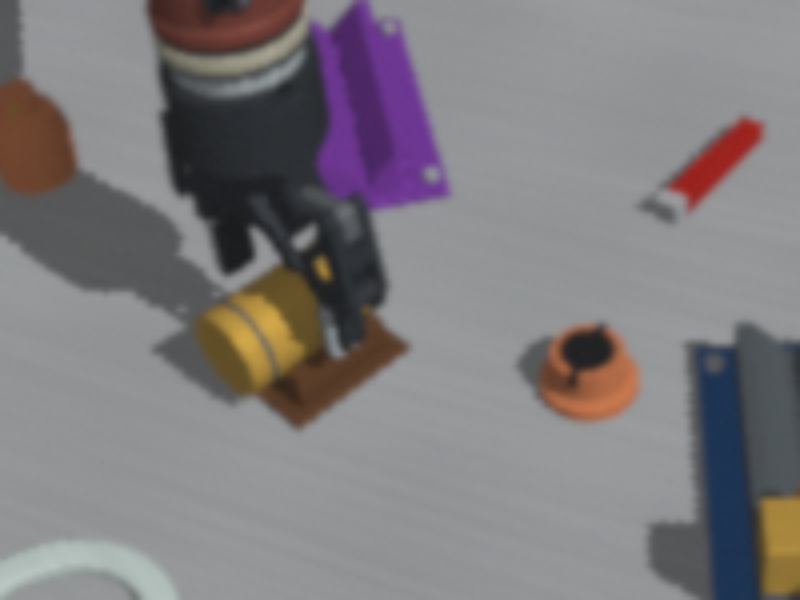

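The fingers straddle the barrel, centred between (150,270) and (358,270). Closing now.

Call:
send_rows(
  moves=[
    {"translation":[0,0,0],"angular":[0,0,0]},
    {"translation":[0,0,0],"angular":[0,0,0]},
    {"translation":[0,0,0],"angular":[0,0,0]},
    {"translation":[0,0,0],"angular":[0,0,0]},
    {"translation":[0,0,0],"angular":[0,0,0]},
    {"translation":[0,0,0],"angular":[0,0,0]},
    {"translation":[0,0,0],"angular":[0,0,0]},
    {"translation":[0,0,0],"angular":[0,0,0]},
    {"translation":[0,0,0],"angular":[0,0,0]},
    {"translation":[0,0,0],"angular":[0,0,0]},
  ],
  grip=0.04,
)

```text
clock: 6.63
tool_pos: [590.2, -153.8, 48.0]
tcp_rot: [[0.352, 0.936, 0.001], [0.936, -0.352, -0.0], [-0.0, 0.001, -1.0]]
wrist_force: [-0.0, -1.2, 5.9]
gripper_width: 47.8
```

Run:
```python
from rig import *
import cv2, pickle
s=state(); print(s["clock"],s["gripper_width"],s["tool_pos"],s["wrist_force"],s["wrist_torque"])
c=camera("wrist"); cv2.imwrite("pics/w5.png",c["frame"][:,:,::-1])
c=camera("scene"); cv2.imwrite("pics/s5.png",cv2.resize(c["frame"][150:300,100:300,::-1],None,fx=4,fy=4));
```

```text
6.6333 47.81667014912619 [ 590.16354044 -153.76243489   48.02750747] [-0.03732168 -1.23343993  5.93843957] [-0.00947927  0.18637799 -0.03203874]
```

View pics/w5.png

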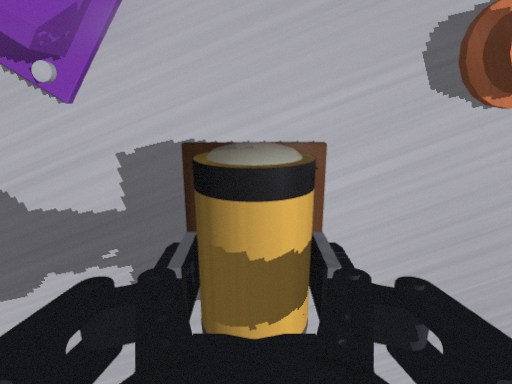

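View pics/s5.png

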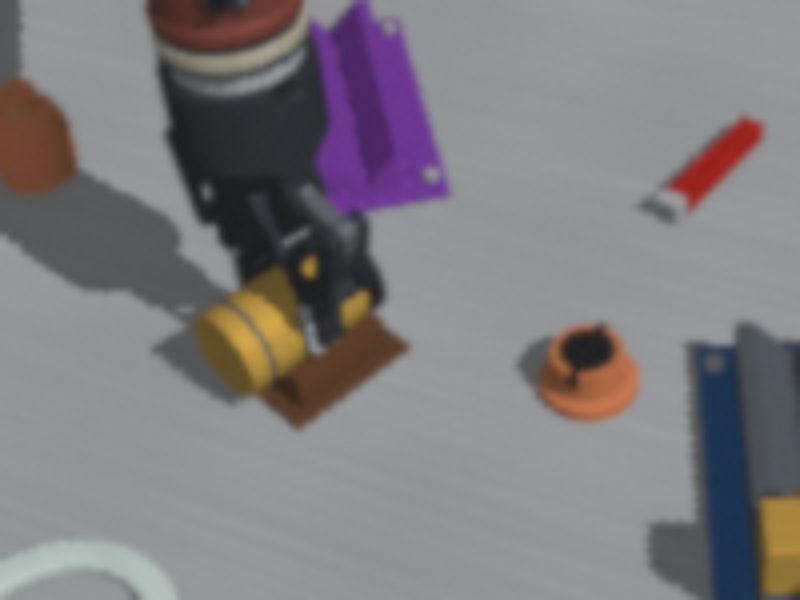

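Call:
send_rows(
  moves=[
    {"translation":[0,0,0],"angular":[0,0,0]},
    {"translation":[0,0,0],"angular":[0,0,0]},
    {"translation":[0,0,0],"angular":[0,0,0]},
    {"translation":[0,0,-0.001],"angular":[0,0,0]},
    {"translation":[0,0,-0.002],"angular":[0,0,0]},
    {"translation":[0,0,-0.003],"angular":[0,0,0]},
    {"translation":[0,0,-0.003],"angular":[0,0,0]},
    {"translation":[0,0,-0.003],"angular":[0,0,0]},
    {"translation":[0,0,-0.002],"angular":[0,0,0]},
    {"translation":[0,0,0],"angular":[0,0,0]},
  ],
)

```text
clock: 7.57
tool_pos: [590.1, -153.6, 61.8]
tcp_rot: [[0.352, 0.936, 0.001], [0.936, -0.352, -0.0], [0.0, 0.001, -1.0]]
wrist_force: [-0.4, -0.4, -3.1]
gripper_width: 47.8
```

Run:
```python
from rig import *
import cv2, pickle
s=state(); print(s["clock"],s["gripper_width"],s["tool_pos"],s["wrist_force"],s["wrist_torque"])
c=camera("wrist"); cv2.imwrite("pics/w6.png",c["frame"][:,:,::-1])
c=camera("scene"); cv2.imwrite("pics/s6.png",cv2.resize(c["frame"][150:300,100:300,::-1],None,fx=4,fy=4));
```

```text
7.5667 47.8041545087554 [ 590.14561686 -153.59330824   61.84341951] [-0.4453913  -0.3588001  -3.14996137] [ 0.01556011  0.03516586 -0.00652771]
```

View pics/w6.png

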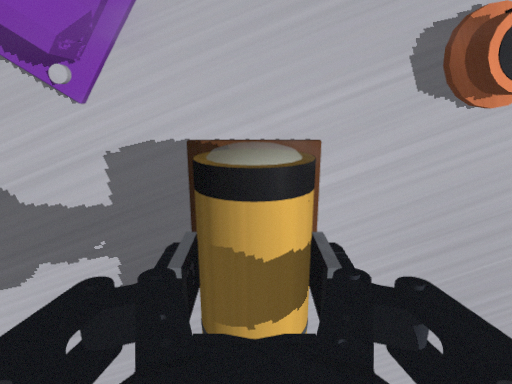

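View pics/s6.png

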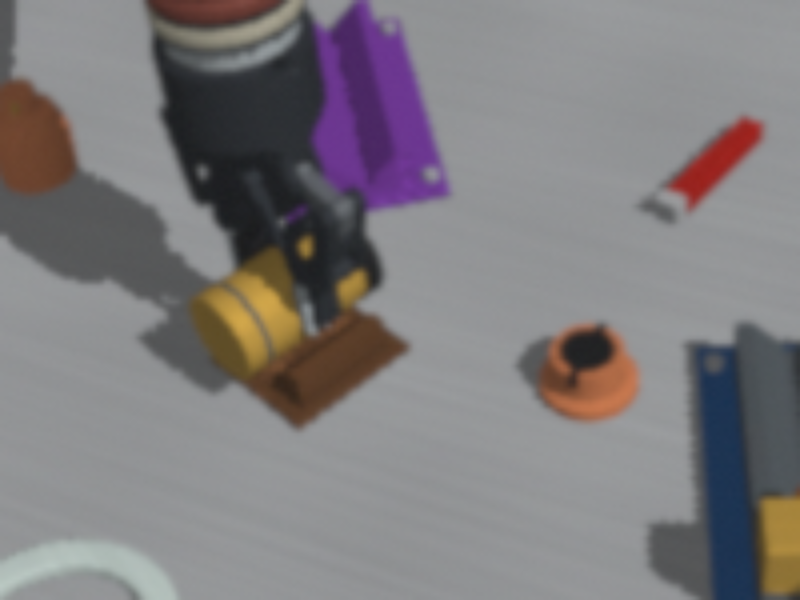

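The barrel is lifted securely, with a weight of about 3.1 N and an unchanged pose in the jaws. Now I'll lift it higher and turn it to the V-block's yaw.

Call:
send_rows(
  moves=[
    {"translation":[0,0,-0.008],"angular":[0,0,0]},
    {"translation":[0,0,-0.012],"angular":[0,0,-0.04]},
    {"translation":[0,0,-0.014],"angular":[0,0,-0.08]},
    {"translation":[0,0,-0.014],"angular":[0,0,-0.1]},
    {"translation":[0,0,-0.014],"angular":[0,0,-0.1]},
    {"translation":[0,0,-0.01],"angular":[0,0,-0.1]},
    {"translation":[0,0,-0.006],"angular":[0,0,-0.1]},
    {"translation":[0,0,-0.002],"angular":[0,0,-0.1]},
    {"translation":[0,0,0],"angular":[0,0,-0.08]},
    {"translation":[0,0,0],"angular":[0,0,-0.0425]},
  ],
)

```text
clock: 8.5
tool_pos: [589.7, -154.0, 142.1]
tcp_rot: [[-0.376, 0.927, 0.0], [0.927, 0.376, -0.001], [-0.001, 0.0, -1.0]]
wrist_force: [-0.7, -0.3, -2.8]
gripper_width: 48.0
```

Call:
send_rows(
  moves=[
    {"translation":[0.01,0.0024,0],"angular":[0,0,0]},
    {"translation":[0.02,0.005,0],"angular":[0,0,0]},
    {"translation":[0.03,0.0074,0],"angular":[0,0,0]},
    {"translation":[0.035,0.0086,0],"angular":[0,0,0]},
    {"translation":[0.035,0.0086,0],"angular":[0,0,0]},
    {"translation":[0.035,0.0086,0],"angular":[0,0,0]},
    {"translation":[0.035,0.0086,0],"angular":[0,0,0]},
    {"translation":[0.03,0.0074,0],"angular":[0,0,0]},
    {"translation":[0.02,0.005,0],"angular":[0,0,0]},
    {"translation":[0.0155,0.0034,0],"angular":[0,0,0]},
  ],
)

```text
clock: 9.33
tool_pos: [549.6, 121.7, 141.8]
tcp_rot: [[-0.377, 0.926, -0.0], [0.926, 0.377, 0.002], [0.002, 0.001, -1.0]]
wrist_force: [0.1, -0.2, -3.0]
gripper_width: 47.8
```

Call:
send_rows(
  moves=[
    {"translation":[0,0,0],"angular":[0,0,0]},
    {"translation":[0,0,0],"angular":[0,0,0]},
    {"translation":[0,0,0],"angular":[0,0,0]},
    {"translation":[0,0,0],"angular":[0,0,0]},
    {"translation":[0,0,0],"angular":[0,0,0]},
    {"translation":[0,0,0],"angular":[0,0,0]},
    {"translation":[0,0,0],"angular":[0,0,0]},
    {"translation":[0,0,0],"angular":[0,0,0]},
    {"translation":[0,0,0],"angular":[0,0,0]},
    {"translation":[0,0,0],"angular":[0,0,0]},
  ],
)

```text
clock: 10.17
tool_pos: [551.0, 117.0, 141.3]
tcp_rot: [[-0.373, 0.928, -0.0], [0.928, 0.373, 0.0], [0.0, -0.0, -1.0]]
wrist_force: [-0.1, -0.7, -2.7]
gripper_width: 47.6
```

```bash
cat > st.py <<'E'
from rig import *
import numpy as np
s=state();p=s["tool_pos"];R=s["tcp_rot"]
t=np.radians(21.94);u=np.array([np.cos(t),np.sin(t)]);n=np.array([-u[1],u[0]]);o=np.array([583.2,129.9])
print("t",s["clock"],"tcp",p.round(2),"along",((p[:2]-o)@u).round(2),"lat",((p[:2]-o)@n).round(2),"axis z",(p[2]-8.6).round(2),"yaw tool y",np.degrees(np.arctan2(R[1,1],R[0,1])).round(2),"tilt",R[:,2].round(4))
f=s["wrist_force"];print("F along",(f[:2]@u).round(2),"lat",(f[:2]@n).round(2),"z",f[2].round(2),"w",s["gripper_width"].round(2),"M",s["wrist_torque"].round(3))
E
python3 st.py
python3 - <<'E'
from rig import *
import cv2, pickle
c=camera("wrist"); cv2.imwrite("pics/w7.png",c["frame"][:,:,::-1]); pickle.dump(c,open("w7.pkl","wb"))
E
```

```text
t 10.1667 tcp [550.95 116.96 141.28] along -34.75 lat 0.05 axis z 132.68 yaw tool y 21.92 tilt [-1.e-04  0.e+00 -1.e+00]Traceback (most recent call last):
  File "st.py", line 6, in <module>
    f=s["wrist_force"];print("F along",(f[:2]@u).round(2),"lat",(f[:2]@n).round(2),"z",f[2].round(2),"w",s["gripper_width"].round(2),"M",s["wrist_torque"].round(3))
                                                                                                         ^^^^^^^^^^^^^^^^^^^^^^^^
AttributeError: 'float' object has no attribute 'round'
```

View pics/w7.png

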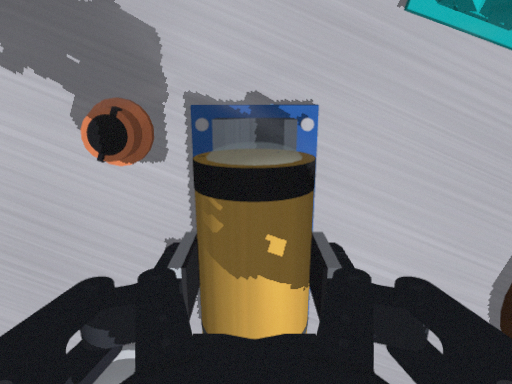

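The plate (191–318 px) and the barrel (194–315 px) share the same centre, about 254.5 px, so they are aligned. I'll descend to about 8 mm above the seat.

Call:
send_rows(
  moves=[
    {"translation":[0,0,0.005],"angular":[0,0,0]},
    {"translation":[0,0,0.01],"angular":[0,0,0]},
    {"translation":[0,0,0.012],"angular":[0,0,0]},
    {"translation":[0,0,0.012],"angular":[0,0,0]},
    {"translation":[0,0,0.012],"angular":[0,0,0]},
    {"translation":[0,0,0.012],"angular":[0,0,0]},
    {"translation":[0,0,0.008],"angular":[0,0,0]},
    {"translation":[0,0,0.005],"angular":[0,0,0]},
    {"translation":[0,0,0.001],"angular":[0,0,0]},
    {"translation":[0,0,0],"angular":[0,0,0]},
  ],
)

```text
clock: 11.05
tool_pos: [550.9, 117.0, 63.9]
tcp_rot: [[-0.373, 0.928, -0.001], [0.928, 0.373, -0.0], [0.0, -0.001, -1.0]]
wrist_force: [0.5, 0.3, -2.1]
gripper_width: 48.2
```

```bash
sed -i 's/s\["gripper_width"\].round(2)/round(float(s["gripper_width"]),2)/' st.py; python3 st.py
python3 - <<'E'
from rig import *
import cv2, pickle
c=camera("wrist"); cv2.imwrite("pics/w8.png",c["frame"][:,:,::-1]); pickle.dump(c,open("w8.pkl","wb"))
E
```

```text
t 11.05 tcp [550.86 117.05  63.93] along -34.8 lat 0.16 axis z 55.33 yaw tool y 21.93 tilt [-6.e-04 -1.e-04 -1.e+00]
F along 0.54 lat 0.08 z -2.13 w 48.25 M [ 0.022  0.031 -0.006]
```

View pics/w8.png

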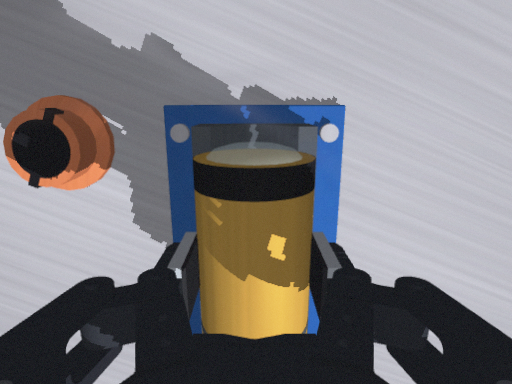

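Call:
send_rows(
  moves=[
    {"translation":[0,0,0.001],"angular":[0,0,0]},
    {"translation":[0,0,0.001],"angular":[0,0,0]},
    {"translation":[0,0,0.001],"angular":[0,0,0]},
    {"translation":[0,0,0.001],"angular":[0,0,0]},
    {"translation":[0,0,0.001],"angular":[0,0,0]},
    {"translation":[0,0,0.0005],"angular":[0,0,0]},
    {"translation":[0,0,0.0005],"angular":[0,0,0]},
    {"translation":[0,0,0.0005],"angular":[0,0,0]},
    {"translation":[0,0,0],"angular":[0,0,0]},
    {"translation":[0,0,0],"angular":[0,0,0]},
  ],
)

```text
clock: 11.93
tool_pos: [551.0, 117.0, 57.8]
tcp_rot: [[-0.373, 0.928, -0.0], [0.928, 0.373, -0.0], [-0.0, -0.0, -1.0]]
wrist_force: [-0.4, -0.5, -3.1]
gripper_width: 48.0
```

```bash
python3 st.py
```

```text
t 11.9333 tcp [550.96 117.04  57.79] along -34.71 lat 0.12 axis z 49.19 yaw tool y 21.93 tilt [-0. -0. -1.]
F along -0.56 lat -0.33 z -3.11 w 48.01 M [-0.062  0.035  0.021]
```

Call:
send_rows(
  moves=[
    {"translation":[0,0,0.0004],"angular":[0,0,0]},
    {"translation":[0,0,0.0004],"angular":[0,0,0]},
    {"translation":[0,0,0.0004],"angular":[0,0,0]},
    {"translation":[0,0,0.0003],"angular":[0,0,0]},
    {"translation":[0,0,0.0002],"angular":[0,0,0]},
    {"translation":[0,0,0],"angular":[0,0,0]},
    {"translation":[0,0,0],"angular":[0,0,0]},
    {"translation":[0,0,0],"angular":[0,0,0]},
    {"translation":[0,0,0],"angular":[0,0,0]},
    {"translation":[0,0,0],"angular":[0,0,0]},
  ],
)

```text
clock: 12.77
tool_pos: [550.9, 117.1, 56.1]
tcp_rot: [[-0.373, 0.928, -0.0], [0.928, 0.373, 0.0], [0.0, -0.0, -1.0]]
wrist_force: [-0.1, 0.1, -2.7]
gripper_width: 48.0
```

```bash
python3 st.py
```

```text
t 12.7667 tcp [550.92 117.09  56.13] along -34.73 lat 0.17 axis z 47.53 yaw tool y 21.93 tilt [-1.e-04  0.e+00 -1.e+00]
F along -0.01 lat 0.12 z -2.75 w 47.96 M [ 0.04   0.067 -0.046]
```

Call:
send_rows(
  moves=[
    {"translation":[0,0,0.0002],"angular":[0,0,0]},
    {"translation":[0,0,0.0002],"angular":[0,0,0]},
    {"translation":[0,0,0.0002],"angular":[0,0,0]},
    {"translation":[0,0,0.0002],"angular":[0,0,0]},
    {"translation":[0,0,0.0002],"angular":[0,0,0]},
    {"translation":[0,0,0],"angular":[0,0,0]},
    {"translation":[0,0,0],"angular":[0,0,0]},
    {"translation":[0,0,0],"angular":[0,0,0]},
    {"translation":[0,0,0],"angular":[0,0,0]},
    {"translation":[0,0,0],"angular":[0,0,0]},
  ],
)

```text
clock: 13.6
tool_pos: [550.9, 117.1, 56.0]
tcp_rot: [[-0.373, 0.928, 0.0], [0.928, 0.373, -0.0], [-0.0, 0.0, -1.0]]
wrist_force: [-2.7, -0.2, 7.7]
gripper_width: 48.2
```

```bash
python3 st.py
```

```text
t 13.6 tcp [550.95 117.12  56.05] along -34.69 lat 0.19 axis z 47.45 yaw tool y 21.93 tilt [ 3.e-04 -0.e+00 -1.e+00]
F along -2.56 lat 0.87 z 7.71 w 48.15 M [-0.102  0.512 -0.009]
```

The barrel is seated on both flanks: axis about 47.45, small lateral force. I'll ease off the downward press, then slide.

Call:
send_rows(
  moves=[
    {"translation":[0,0,-0.0004],"angular":[0,0,0]},
    {"translation":[0,0,-0.0004],"angular":[0,0,0]},
    {"translation":[0,0.001,0],"angular":[0,0,0]},
    {"translation":[0,0.001,0],"angular":[0,0,0]},
    {"translation":[0,0.001,0],"angular":[0,0,0]},
    {"translation":[0,0.001,0],"angular":[0,0,0]},
    {"translation":[0,0.001,0],"angular":[0,0,0]},
    {"translation":[0,0.001,0],"angular":[0,0,0]},
    {"translation":[0,0.001,0],"angular":[0,0,0]},
    {"translation":[0,0.001,0],"angular":[0,0,0]},
  ],
)

```text
clock: 14.43
tool_pos: [551.3, 117.2, 56.0]
tcp_rot: [[-0.373, 0.928, -0.016], [0.928, 0.373, -0.007], [-0.0, -0.018, -1.0]]
wrist_force: [-14.4, -4.3, 18.7]
gripper_width: 47.8
```

```bash
python3 st.py
```

```text
t 14.4333 tcp [551.25 117.24  55.95] along -34.37 lat 0.19 axis z 47.35 yaw tool y 21.89 tilt [-0.0163 -0.0066 -0.9998]
F along -14.98 lat 1.41 z 18.69 w 47.82 M [-0.919  3.009 -0.009]
```

The slide stuck. The push tilts the compliant wrist by 1° and digs the rear edge in (Fz 19). I'll back off and unload, then retry nearly weightless with pitch compensation.

Call:
send_rows(
  moves=[
    {"translation":[0,-0.002,0],"angular":[0,0,0]},
    {"translation":[0,-0.002,0],"angular":[0,0,0]},
    {"translation":[0,-0.002,0],"angular":[0,0,0]},
    {"translation":[0,-0.0016,0],"angular":[0,0,0]},
    {"translation":[0,0,0],"angular":[0,0,0]},
    {"translation":[0,0,0],"angular":[0,0,0]},
    {"translation":[0,0,0],"angular":[0,0,0]},
    {"translation":[0,0,0],"angular":[0,0,0]},
    {"translation":[0,0,0],"angular":[0,0,0]},
    {"translation":[0,0,0],"angular":[0,0,0]},
  ],
)

```text
clock: 15.27
tool_pos: [551.0, 117.1, 56.0]
tcp_rot: [[-0.373, 0.928, -0.001], [0.928, 0.373, -0.0], [0.0, -0.001, -1.0]]
wrist_force: [-3.3, 0.4, 6.8]
gripper_width: 48.2
```

```bash
python3 st.py
```

```text
t 15.2667 tcp [551.02 117.12  56.01] along -34.62 lat 0.17 axis z 47.41 yaw tool y 21.92 tilt [-1.1e-03 -4.0e-04 -1.0e+00]
F along -2.9 lat 1.6 z 6.81 w 48.22 M [-0.045  0.8   -0.109]
```

Call:
send_rows(
  moves=[
    {"translation":[0,0,-0.0002],"angular":[0,0,0]},
    {"translation":[0,0,-0.0002],"angular":[0,0,0]},
    {"translation":[0,0,-0.0001],"angular":[0,0,0]},
    {"translation":[0,0,0],"angular":[0,0,0]},
    {"translation":[0,0,0],"angular":[0,0,0]},
    {"translation":[0,0,0],"angular":[0,0,0]},
    {"translation":[0,0,0],"angular":[0,0,0]},
    {"translation":[0,0,0],"angular":[0,0,0]},
    {"translation":[0,0,0],"angular":[0,0,0]},
    {"translation":[0,0,0],"angular":[0,0,0]},
  ],
)

```text
clock: 16.1
tool_pos: [551.7, 117.4, 56.2]
tcp_rot: [[-0.374, 0.927, 0.001], [0.927, 0.374, 0.0], [-0.0, 0.001, -1.0]]
wrist_force: [0.4, 0.5, -2.2]
gripper_width: 47.8
```

```bash
python3 st.py
```

```text
t 16.1 tcp [551.75 117.36  56.2 ] along -33.86 lat 0.12 axis z 47.6 yaw tool y 21.96 tilt [ 1.e-03  3.e-04 -1.e+00]
F along 0.58 lat 0.32 z -2.15 w 47.82 M [ 0.073  0.131 -0.051]
```

Call:
send_rows(
  moves=[
    {"translation":[0,0.0005,0],"angular":[0,0,0]},
    {"translation":[0,0.001,0],"angular":[0,0,0]},
    {"translation":[0,0.001,0],"angular":[0,0,0]},
    {"translation":[0,0.001,0],"angular":[0,0,0]},
    {"translation":[0,0.001,0],"angular":[0,0,0]},
    {"translation":[0,0.001,0],"angular":[0,0,0]},
    {"translation":[0,0.001,0],"angular":[0,0,0]},
    {"translation":[0,0.001,0],"angular":[0,0,0]},
    {"translation":[0,0.0005,0],"angular":[0,0,0]},
    {"translation":[0,0,0],"angular":[0,0,0]},
  ],
)

```text
clock: 16.93
tool_pos: [559.1, 120.2, 56.4]
tcp_rot: [[-0.373, 0.928, 0.0], [0.928, 0.373, 0.0], [-0.0, 0.0, -1.0]]
wrist_force: [-0.7, 0.7, -2.7]
gripper_width: 48.0
```

```bash
python3 st.py
```

```text
t 16.9333 tcp [559.06 120.16  56.42] along -26.03 lat -0.01 axis z 47.82 yaw tool y 21.93 tilt [ 5.e-04  0.e+00 -1.e+00]
F along -0.36 lat 0.93 z -2.68 w 47.98 M [ 0.025 -0.012 -0.033]
```

Call:
send_rows(
  moves=[
    {"translation":[0,0,0.0002],"angular":[0,0,0]},
    {"translation":[0,0.0007,0.0001],"angular":[0,0,0]},
    {"translation":[0,0.0007,0],"angular":[0,0,0]},
    {"translation":[0,0.0007,0],"angular":[0,0,0]},
    {"translation":[0,0.0007,0],"angular":[0,0,0]},
    {"translation":[0,0.0007,0],"angular":[0,0,0]},
    {"translation":[0,0.0007,0],"angular":[0,0,0]},
    {"translation":[0,0.0007,0],"angular":[0,0,0]},
    {"translation":[0,0.0006,0],"angular":[0,0,0]},
    {"translation":[0,0.0005,0],"angular":[0,0,0]},
  ],
)

```text
clock: 17.77
tool_pos: [565.5, 123.0, 56.1]
tcp_rot: [[-0.374, 0.928, 0.002], [0.928, 0.374, 0.001], [0.0, 0.003, -1.0]]
wrist_force: [-0.8, -1.0, -1.0]
gripper_width: 48.1
```

```bash
python3 st.py
```

```text
t 17.7667 tcp [565.5  123.02  56.12] along -18.99 lat 0.23 axis z 47.52 yaw tool y 21.94 tilt [ 0.0024  0.0011 -1.    ]
F along -1.11 lat -0.59 z -0.98 w 48.14 M [ 0.022  0.307 -0.002]
```

Call:
send_rows(
  moves=[
    {"translation":[0,0.0007,0],"angular":[0,0,0]},
    {"translation":[0,0.0007,0],"angular":[0,0,0]},
    {"translation":[0,0.0007,0],"angular":[0,0,0]},
    {"translation":[0,0.0007,0],"angular":[0,0,0]},
    {"translation":[0,0.0007,0],"angular":[0,0,0]},
    {"translation":[0,0.0006,0],"angular":[0,0,0]},
    {"translation":[0,0.0006,0],"angular":[0,0,0]},
    {"translation":[0,0.0006,0],"angular":[0,0,0]},
    {"translation":[0,0.0004,0],"angular":[0,0,0]},
    {"translation":[0,0.0003,0],"angular":[0,0,0]},
  ],
)

```text
clock: 18.6
tool_pos: [569.7, 124.7, 56.1]
tcp_rot: [[-0.374, 0.928, -0.0], [0.928, 0.374, 0.0], [0.0, -0.0, -1.0]]
wrist_force: [-1.3, 0.1, -0.8]
gripper_width: 48.0
```

```bash
python3 st.py
```

```text
t 18.6 tcp [569.73 124.71  56.09] along -14.44 lat 0.21 axis z 47.49 yaw tool y 21.93 tilt [-2.e-04  1.e-04 -1.e+00]
F along -1.12 lat 0.57 z -0.77 w 48.02 M [-0.026  0.562 -0.046]
```

Call:
send_rows(
  moves=[
    {"translation":[0,0.0005,0],"angular":[0,0,0]},
    {"translation":[0,0.0005,0],"angular":[0,0,0]},
    {"translation":[0,0.0005,0],"angular":[0,0,0]},
    {"translation":[0,0.0005,0],"angular":[0,0,0]},
    {"translation":[0,0.0005,0],"angular":[0,0,0]},
    {"translation":[0,0.0005,0],"angular":[0,0,0]},
    {"translation":[0,0.0005,0],"angular":[0,0,0]},
    {"translation":[0,0.0005,0],"angular":[0,0,0]},
    {"translation":[0,0,0],"angular":[0,0,0]},
    {"translation":[0,0,0],"angular":[0,0,0]},
  ],
)

```text
clock: 19.43
tool_pos: [573.7, 126.3, 56.1]
tcp_rot: [[-0.374, 0.928, 0.0], [0.928, 0.374, 0.0], [0.0, 0.0, -1.0]]
wrist_force: [-3.6, 0.7, 1.1]
gripper_width: 48.0
```

```bash
python3 st.py
```

```text
t 19.4333 tcp [573.72 126.32  56.12] along -10.14 lat 0.22 axis z 47.52 yaw tool y 21.93 tilt [ 4.e-04  3.e-04 -1.e+00]
F along -3.11 lat 1.96 z 1.05 w 47.97 M [ 0.026  0.716 -0.106]
```

Call:
send_rows(
  moves=[
    {"translation":[0,0.0003,-0.0001],"angular":[0,0,0]},
    {"translation":[0,0.0003,-0.0001],"angular":[0,0,0]},
    {"translation":[0,0.0003,0],"angular":[0,0,0]},
    {"translation":[0,0.0003,0],"angular":[0,0,0]},
    {"translation":[0,0.0003,0],"angular":[0,0,0]},
    {"translation":[0,0.0003,0],"angular":[0,0,0]},
    {"translation":[0,0.0002,0],"angular":[0,0,0]},
    {"translation":[0,0,0],"angular":[0,0,0]},
    {"translation":[0,0,0],"angular":[0,0,0]},
    {"translation":[0,0,0],"angular":[0,0,0]},
  ],
)

```text
clock: 20.27
tool_pos: [575.7, 126.9, 56.3]
tcp_rot: [[-0.373, 0.928, 0.0], [0.928, 0.373, 0.0], [-0.0, 0.0, -1.0]]
wrist_force: [-0.1, 0.7, -2.4]
gripper_width: 47.7
```

```bash
python3 st.py
```

```text
t 20.2667 tcp [575.66 126.88  56.29] along -8.12 lat 0.01 axis z 47.69 yaw tool y 21.93 tilt [ 5.e-04  1.e-04 -1.e+00]
F along 0.14 lat 0.66 z -2.42 w 47.68 M [0.146 0.065 0.027]
```

Call:
send_rows(
  moves=[
    {"translation":[0,0.0004,0.0001],"angular":[0,0,0]},
    {"translation":[0,0.0004,0],"angular":[0,0,0]},
    {"translation":[0,0.0004,0],"angular":[0,0,0]},
    {"translation":[0,0.0004,0],"angular":[0,0,0]},
    {"translation":[0,0.0004,0],"angular":[0,0,0]},
    {"translation":[0,0.0004,0],"angular":[0,0,0]},
    {"translation":[0,0.0003,0],"angular":[0,0,0]},
    {"translation":[0,0.0003,0],"angular":[0,0,0]},
    {"translation":[0,0,0],"angular":[0,0,0]},
    {"translation":[0,0,0],"angular":[0,0,0]},
  ],
)

```text
clock: 21.1
tool_pos: [576.6, 127.5, 56.1]
tcp_rot: [[-0.373, 0.928, -0.004], [0.928, 0.373, -0.001], [0.0, -0.004, -1.0]]
wrist_force: [-5.0, -0.5, 2.3]
gripper_width: 48.1
```

```bash
python3 st.py
```

```text
t 21.1 tcp [576.62 127.47  56.08] along -7.01 lat 0.2 axis z 47.48 yaw tool y 21.91 tilt [-0.0036 -0.0013 -1.    ]
F along -4.84 lat 1.43 z 2.29 w 48.08 M [-0.127  1.109 -0.064]
```

Call:
send_rows(
  moves=[
    {"translation":[0,0.0004,-0.0001],"angular":[-0.002,0,0]},
    {"translation":[0,0.0004,-0.0001],"angular":[-0.002,0,0]},
    {"translation":[0,0.0004,0],"angular":[-0.002,0,0]},
    {"translation":[0,0.0004,0],"angular":[-0.001,0,0]},
    {"translation":[0,0.0004,0],"angular":[0,0,0]},
    {"translation":[0,0,0],"angular":[0,0,0]},
    {"translation":[0,0,0],"angular":[0,0,0]},
    {"translation":[0,0,0],"angular":[0,0,0]},
    {"translation":[0,0,0],"angular":[0,0,0]},
    {"translation":[0,0,0],"angular":[0,0,0]},
  ],
)

```text
clock: 21.93
tool_pos: [576.8, 127.5, 56.1]
tcp_rot: [[-0.373, 0.928, -0.001], [0.928, 0.373, -0.0], [0.0, -0.001, -1.0]]
wrist_force: [-7.9, -2.0, 3.6]
gripper_width: 48.3
```

```bash
python3 st.py
```

```text
t 21.9333 tcp [576.78 127.53  56.06] along -6.84 lat 0.2 axis z 47.46 yaw tool y 21.9 tilt [-1.e-03 -2.e-04 -1.e+00]
F along -8.09 lat 1.14 z 3.65 w 48.26 M [-0.353  1.686 -0.051]
```

Call:
send_rows(
  moves=[
    {"translation":[0,0,-0.0001],"angular":[-0.001,0,0]},
    {"translation":[0,0,-0.0001],"angular":[0,0,0]},
    {"translation":[0,0,-0.0001],"angular":[0,0,0]},
    {"translation":[0,0,-0.0001],"angular":[0,0,0]},
    {"translation":[0,0,0],"angular":[0,0,0]},
    {"translation":[0,0,0],"angular":[0,0,0]},
    {"translation":[0,0,0],"angular":[0,0,0]},
    {"translation":[0,0,0],"angular":[0,0,0]},
    {"translation":[0,0,0],"angular":[0,0,0]},
    {"translation":[0,0,0],"angular":[0,0,0]},
  ],
)

```text
clock: 22.77
tool_pos: [576.8, 127.6, 56.1]
tcp_rot: [[-0.373, 0.928, -0.0], [0.928, 0.373, 0.0], [0.0, 0.0, -1.0]]
wrist_force: [-7.6, -1.1, 2.4]
gripper_width: 47.7
```

```bash
python3 st.py
```

```text
t 22.7667 tcp [576.82 127.55  56.08] along -6.79 lat 0.21 axis z 47.48 yaw tool y 21.9 tilt [-1.e-04  3.e-04 -1.e+00]
F along -7.43 lat 1.76 z 2.45 w 47.74 M [-0.284  1.538 -0.042]
```

Call:
send_rows(
  moves=[
    {"translation":[0,0,-0.0002],"angular":[0,0,0]},
    {"translation":[0,0,-0.0002],"angular":[0,0,0]},
    {"translation":[0,0,-0.0002],"angular":[0,0,0]},
    {"translation":[0,0,-0.0001],"angular":[0,0,0]},
    {"translation":[0,0,0],"angular":[0,0,0]},
    {"translation":[0,0,0],"angular":[0,0,0]},
    {"translation":[0,0,0],"angular":[0,0,0]},
    {"translation":[0,0,0],"angular":[0,0,0]},
    {"translation":[0,0,0],"angular":[0,0,0]},
    {"translation":[0,0,0],"angular":[0,0,0]},
  ],
)

```text
clock: 23.6
tool_pos: [577.0, 127.6, 56.2]
tcp_rot: [[-0.373, 0.928, 0.0], [0.928, 0.373, 0.0], [0.0, 0.0, -1.0]]
wrist_force: [-6.1, -1.5, -2.6]
gripper_width: 48.0
```

```bash
python3 st.py
```

```text
t 23.6 tcp [577.   127.61  56.18] along -6.6 lat 0.19 axis z 47.58 yaw tool y 21.93 tilt [ 2.e-04  4.e-04 -1.e+00]
F along -6.27 lat 0.89 z -2.55 w 48.0 M [-0.27   1.234 -0.057]
```

With the weight carried (Fz about −2.6), 6.3 N remains along the groove, so it is the stop pad. I'll push on towards 15 N.

Call:
send_rows(
  moves=[
    {"translation":[0,0.0004,0],"angular":[-0.001,0,0]},
    {"translation":[0,0.0004,0],"angular":[-0.001,0,0]},
    {"translation":[0,0.0004,0],"angular":[-0.001,0,0]},
    {"translation":[0,0.0004,0],"angular":[-0.001,0,0]},
    {"translation":[0,0.0004,0],"angular":[-0.001,0,0]},
    {"translation":[0,0,0],"angular":[0,0,0]},
    {"translation":[0,0,0],"angular":[0,0,0]},
    {"translation":[0,0,0],"angular":[0,0,0]},
    {"translation":[0,0,0],"angular":[0,0,0]},
    {"translation":[0,0,0],"angular":[0,0,0]},
  ],
)

```text
clock: 24.43
tool_pos: [577.2, 127.7, 56.1]
tcp_rot: [[-0.373, 0.928, 0.001], [0.928, 0.373, 0.001], [0.0, 0.001, -1.0]]
wrist_force: [-9.2, -2.0, 0.1]
gripper_width: 47.7
```

```bash
python3 st.py
```

```text
t 24.4333 tcp [577.18 127.71  56.1 ] along -6.4 lat 0.22 axis z 47.5 yaw tool y 21.9 tilt [ 1.e-03  8.e-04 -1.e+00]
F along -9.31 lat 1.63 z 0.09 w 47.71 M [-0.417  1.821 -0.007]
```

Call:
send_rows(
  moves=[
    {"translation":[0,0.0004,-0.0001],"angular":[-0.001,0,0]},
    {"translation":[0,0.0004,-0.0001],"angular":[-0.001,0,0]},
    {"translation":[0,0.0004,-0.0001],"angular":[-0.001,0,0]},
    {"translation":[0,0.0004,-0.0001],"angular":[-0.001,0,0]},
    {"translation":[0,0.0004,-0.0001],"angular":[0,0,0]},
    {"translation":[0,0.0004,-0.0001],"angular":[0,0,0]},
    {"translation":[0,0.0003,0],"angular":[0,0,0]},
    {"translation":[0,0.0003,0],"angular":[0,0,0]},
    {"translation":[0,0,0],"angular":[0,0,0]},
    {"translation":[0,0,0],"angular":[0,0,0]},
  ],
)

```text
clock: 25.27
tool_pos: [577.6, 127.8, 56.1]
tcp_rot: [[-0.373, 0.928, -0.001], [0.928, 0.373, 0.0], [0.0, -0.001, -1.0]]
wrist_force: [-11.5, -3.6, 1.8]
gripper_width: 48.4
```

```bash
python3 st.py
```

```text
t 25.2667 tcp [577.64 127.85  56.1 ] along -5.93 lat 0.17 axis z 47.5 yaw tool y 21.89 tilt [-7.e-04  2.e-04 -1.e+00]
F along -12.01 lat 1.0 z 1.79 w 48.35 M [-0.641  2.408 -0.081]
```

Call:
send_rows(
  moves=[
    {"translation":[0,0.0004,-0.0002],"angular":[-0.001,0,0]},
    {"translation":[0,0.0004,-0.0002],"angular":[-0.001,0,0]},
    {"translation":[0,0.0004,-0.0002],"angular":[-0.001,0,0]},
    {"translation":[0,0.0004,-0.0001],"angular":[-0.001,0,0]},
    {"translation":[0,0.0004,-0.0001],"angular":[-0.001,0,0]},
    {"translation":[0,0.0004,0],"angular":[0,0,0]},
    {"translation":[0,0.0003,0],"angular":[0,0,0]},
    {"translation":[0,0,0],"angular":[0,0,0]},
    {"translation":[0,0,0],"angular":[0,0,0]},
    {"translation":[0,0,0],"angular":[0,0,0]},
  ],
)

```text
clock: 26.1
tool_pos: [578.1, 128.0, 56.1]
tcp_rot: [[-0.373, 0.928, -0.001], [0.928, 0.373, 0.0], [0.001, -0.001, -1.0]]
wrist_force: [-13.1, -3.9, 0.4]
gripper_width: 47.9
```

```bash
python3 st.py
```

```text
t 26.1 tcp [578.08 128.04  56.11] along -5.45 lat 0.19 axis z 47.51 yaw tool y 21.89 tilt [-8.e-04  3.e-04 -1.e+00]
F along -13.6 lat 1.32 z 0.36 w 47.87 M [-0.795  2.94  -0.023]
```

Call:
send_rows(
  moves=[
    {"translation":[0,0.0004,-0.0001],"angular":[-0.001,0,0]},
    {"translation":[0,0.0004,-0.0001],"angular":[-0.001,0,0]},
    {"translation":[0,0.0004,0],"angular":[0,0,0]},
    {"translation":[0,0.0003,0],"angular":[0,0,0]},
    {"translation":[0,0,0],"angular":[0,0,0]},
    {"translation":[0,0,0],"angular":[0,0,0]},
    {"translation":[0,0,0],"angular":[0,0,0]},
    {"translation":[0,0,0],"angular":[0,0,0]},
    {"translation":[0,0,0],"angular":[0,0,0]},
    {"translation":[0,0,0],"angular":[0,0,0]},
  ],
)

```text
clock: 26.93
tool_pos: [578.3, 128.2, 56.1]
tcp_rot: [[-0.373, 0.928, -0.002], [0.928, 0.373, 0.0], [0.001, -0.002, -1.0]]
wrist_force: [-16.2, -5.4, 2.2]
gripper_width: 47.8
```

```bash
python3 st.py
```

```text
t 26.9333 tcp [578.26 128.16  56.1 ] along -5.24 lat 0.23 axis z 47.5 yaw tool y 21.89 tilt [-0.0017  0.     -1.    ]
F along -17.01 lat 1.03 z 2.22 w 47.8 M [-0.896  3.218 -0.041]
```

Pushing with about 17 N at the wrist, around 15 N of it on the pad. I'll hold.

Call:
send_rows(
  moves=[
    {"translation":[0,0,0],"angular":[0,0,0]},
    {"translation":[0,0,0],"angular":[0,0,0]},
    {"translation":[0,0,0],"angular":[0,0,0]},
    {"translation":[0,0,0],"angular":[0,0,0]},
    {"translation":[0,0,0],"angular":[0,0,0]},
    {"translation":[0,0,0],"angular":[0,0,0]},
    {"translation":[0,0,0],"angular":[0,0,0]},
    {"translation":[0,0,0],"angular":[0,0,0]},
    {"translation":[0,0,0],"angular":[0,0,0]},
    {"translation":[0,0,0],"angular":[0,0,0]},
  ],
)

```text
clock: 27.77
tool_pos: [578.3, 128.1, 56.1]
tcp_rot: [[-0.373, 0.928, -0.002], [0.928, 0.373, -0.0], [0.001, -0.002, -1.0]]
wrist_force: [-14.7, -4.0, 1.4]
gripper_width: 48.0
```

```bash
python3 st.py
```

```text
t 27.7667 tcp [578.25 128.15  56.07] along -5.24 lat 0.22 axis z 47.47 yaw tool y 21.89 tilt [-0.0018 -0.     -1.    ]
F along -15.17 lat 1.77 z 1.44 w 48.03 M [-0.9    3.223 -0.018]
```

Call:
send_rows(
  moves=[
    {"translation":[0,0,0],"angular":[0,0,0]},
    {"translation":[0,0,0],"angular":[0,0,0]},
    {"translation":[0,0,0],"angular":[0,0,0]},
    {"translation":[0,0,0],"angular":[0,0,0]},
    {"translation":[0,0,0],"angular":[0,0,0]},
    {"translation":[0,0,0],"angular":[0,0,0]},
    {"translation":[0,0,0],"angular":[0,0,0]},
    {"translation":[0,0,0],"angular":[0,0,0]},
    {"translation":[0,0,0],"angular":[0,0,0]},
    {"translation":[0,0,0],"angular":[0,0,0]},
  ],
)

```text
clock: 28.6
tool_pos: [578.3, 128.2, 56.1]
tcp_rot: [[-0.373, 0.928, -0.002], [0.928, 0.373, 0.0], [0.001, -0.002, -1.0]]
wrist_force: [-14.7, -4.8, 1.7]
gripper_width: 48.1
```

```bash
python3 st.py
```

```text
t 28.6 tcp [578.26 128.16  56.09] along -5.23 lat 0.23 axis z 47.49 yaw tool y 21.89 tilt [-0.0017  0.     -1.    ]
F along -15.45 lat 1.04 z 1.68 w 48.1 M [-0.905  3.226 -0.016]
```

Call:
send_rows(
  moves=[
    {"translation":[0,-0.0005,0.0001],"angular":[0.001,0,0]},
    {"translation":[0,-0.0005,0.0001],"angular":[0.001,0,0]},
    {"translation":[0,-0.0005,0.0001],"angular":[0.001,0,0]},
    {"translation":[0,-0.0005,0.0001],"angular":[0.001,0,0]},
    {"translation":[0,-0.0005,0.0001],"angular":[0.001,0,0]},
    {"translation":[0,-0.0005,0.0001],"angular":[0.001,0,0]},
    {"translation":[0,-0.0005,0.0001],"angular":[0.001,0,0]},
    {"translation":[0,-0.0005,0],"angular":[0.001,0,0]},
    {"translation":[0,0,0],"angular":[0,0,0]},
    {"translation":[0,0,0],"angular":[0,0,0]},
  ],
)

```text
clock: 29.43
tool_pos: [578.2, 128.1, 56.1]
tcp_rot: [[-0.373, 0.928, -0.001], [0.928, 0.373, 0.0], [0.001, -0.001, -1.0]]
wrist_force: [-11.0, -2.4, -2.1]
gripper_width: 48.0
```

```bash
python3 st.py
```

```text
t 29.4333 tcp [578.2  128.1   56.11] along -5.31 lat 0.2 axis z 47.51 yaw tool y 21.9 tilt [-8.e-04  3.e-04 -1.e+00]
F along -11.08 lat 1.88 z -2.11 w 47.99 M [-0.482  2.139 -0.082]
```

Call:
send_rows(
  moves=[
    {"translation":[0,-0.0005,0],"angular":[0.001,0,0]},
    {"translation":[0,-0.0005,0],"angular":[0.001,0,0]},
    {"translation":[0,-0.0005,0],"angular":[0.001,0,0]},
    {"translation":[0,-0.0005,0],"angular":[0.001,0,0]},
    {"translation":[0,-0.0005,0],"angular":[0.001,0,0]},
    {"translation":[0,-0.0005,0],"angular":[0.001,0,0]},
    {"translation":[0,-0.0005,0],"angular":[0.001,0,0]},
    {"translation":[0,0,0],"angular":[0.001,0,0]},
    {"translation":[0,0,0],"angular":[0,0,0]},
    {"translation":[0,0,0],"angular":[0,0,0]},
  ],
)

```text
clock: 30.27
tool_pos: [577.3, 127.7, 56.3]
tcp_rot: [[-0.374, 0.928, -0.003], [0.928, 0.374, -0.001], [0.0, -0.003, -1.0]]
wrist_force: [-5.8, -1.7, -3.9]
gripper_width: 48.0
```

```bash
python3 st.py
```

```text
t 30.2667 tcp [577.34 127.68  56.33] along -6.27 lat 0.13 axis z 47.73 yaw tool y 21.94 tilt [-2.8e-03 -8.0e-04 -1.0e+00]
F along -6.01 lat 0.61 z -3.94 w 47.97 M [-0.329  1.397  0.014]
```

Call:
send_rows(
  moves=[
    {"translation":[0,-0.0004,0.0001],"angular":[-0.001,0,0]},
    {"translation":[0,-0.0004,0.0001],"angular":[-0.001,0,0]},
    {"translation":[0,-0.0004,0.0001],"angular":[0,0,0]},
    {"translation":[0,-0.0003,0.0001],"angular":[0,0,0]},
    {"translation":[0,0,0],"angular":[0,0,0]},
    {"translation":[0,0,0],"angular":[0,0,0]},
    {"translation":[0,0,0],"angular":[0,0,0]},
    {"translation":[0,0,0],"angular":[0,0,0]},
    {"translation":[0,0,0],"angular":[0,0,0]},
    {"translation":[0,0,0],"angular":[0,0,0]},
  ],
)

```text
clock: 31.1
tool_pos: [577.1, 127.6, 56.3]
tcp_rot: [[-0.374, 0.928, 0.002], [0.928, 0.374, 0.001], [0.0, 0.002, -1.0]]
wrist_force: [-5.2, -1.2, -4.3]
gripper_width: 47.9
```

```bash
python3 st.py
```

```text
t 31.1 tcp [577.1  127.59  56.27] along -6.52 lat 0.14 axis z 47.67 yaw tool y 21.94 tilt [ 0.0017  0.001  -1.    ]
F along -5.33 lat 0.81 z -4.32 w 47.93 M [-0.247  1.205  0.1  ]
```

Call:
send_rows(
  moves=[
    {"translation":[0,-0.0004,0.0001],"angular":[0.001,0,0]},
    {"translation":[0,-0.0004,0.0001],"angular":[0,0,0]},
    {"translation":[0,-0.0004,0.0001],"angular":[0,0,0]},
    {"translation":[0,0,0.0001],"angular":[0,0,0]},
    {"translation":[0,0,0.0001],"angular":[0,0,0]},
    {"translation":[0,0,0],"angular":[0,0,0]},
    {"translation":[0,0,0],"angular":[0,0,0]},
    {"translation":[0,0,0],"angular":[0,0,0]},
    {"translation":[0,0,0],"angular":[0,0,0]},
    {"translation":[0,0,0],"angular":[0,0,0]},
  ],
)

```text
clock: 31.93
tool_pos: [577.1, 127.6, 56.4]
tcp_rot: [[-0.374, 0.928, 0.004], [0.928, 0.374, 0.002], [0.0, 0.004, -1.0]]
wrist_force: [-6.3, -1.7, -5.8]
gripper_width: 48.0
```

```bash
python3 st.py
```

```text
t 31.9333 tcp [577.14 127.6   56.4 ] along -6.48 lat 0.13 axis z 47.8 yaw tool y 21.93 tilt [ 0.0036  0.0017 -1.    ]
F along -6.47 lat 0.74 z -5.75 w 47.99 M [-0.328  1.306  0.037]
```

Call:
send_rows(
  moves=[
    {"translation":[0,-0.0003,0],"angular":[0.001,0,0]},
    {"translation":[0,-0.0003,0],"angular":[0.001,0,0]},
    {"translation":[0,-0.0003,0],"angular":[0.001,0,0]},
    {"translation":[0,-0.0003,0],"angular":[0.001,0,0]},
    {"translation":[0,-0.0003,0],"angular":[0.001,0,0]},
    {"translation":[0,0,0],"angular":[0.001,0,0]},
    {"translation":[0,0,0],"angular":[0.001,0,0]},
    {"translation":[0,0,0],"angular":[0,0,0]},
    {"translation":[0,0,0],"angular":[0,0,0]},
    {"translation":[0,0,0],"angular":[0,0,0]},
  ],
)

```text
clock: 32.77
tool_pos: [577.2, 127.4, 57.2]
tcp_rot: [[-0.373, 0.928, 0.0], [0.928, 0.373, 0.0], [-0.0, 0.0, -1.0]]
wrist_force: [-4.1, -1.6, -6.4]
gripper_width: 48.0
```

```bash
python3 st.py
```

```text
t 32.7667 tcp [577.16 127.45  57.19] along -6.52 lat -0.02 axis z 48.59 yaw tool y 21.92 tilt [ 4.e-04  0.e+00 -1.e+00]
F along -4.41 lat 0.01 z -6.36 w 47.97 M [-0.301  1.205  0.062]
```

Level now, but about 1.1 mm high because my accumulated z relief shows up once the push is gone. Lowering it back onto the flanks.

Call:
send_rows(
  moves=[
    {"translation":[0,0,0.0002],"angular":[0,0,0]},
    {"translation":[0,0,0.0002],"angular":[0,0,0]},
    {"translation":[0,0,0.0002],"angular":[0,0,0]},
    {"translation":[0,0,0.0002],"angular":[0,0,0]},
    {"translation":[0,0,0.0002],"angular":[0,0,0]},
    {"translation":[0,0,0.0001],"angular":[0,0,0]},
    {"translation":[0,0,0],"angular":[0,0,0]},
    {"translation":[0,0,0],"angular":[0,0,0]},
    {"translation":[0,0,0],"angular":[0,0,0]},
    {"translation":[0,0,0],"angular":[0,0,0]},
  ],
)

```text
clock: 33.6
tool_pos: [577.3, 127.5, 56.8]
tcp_rot: [[-0.373, 0.928, 0.001], [0.928, 0.373, 0.0], [-0.0, 0.001, -1.0]]
wrist_force: [-6.1, -2.3, -2.7]
gripper_width: 47.8
```

```bash
python3 st.py
```

```text
t 33.6 tcp [577.33 127.5   56.77] along -6.34 lat -0.03 axis z 48.17 yaw tool y 21.92 tilt [ 1.e-03  1.e-04 -1.e+00]
F along -6.53 lat 0.11 z -2.74 w 47.77 M [-0.302  1.294 -0.021]
```

Call:
send_rows(
  moves=[
    {"translation":[0,-0.0002,0.0002],"angular":[0,0,0]},
    {"translation":[0,-0.0002,0.0002],"angular":[0,0,0]},
    {"translation":[0,-0.0002,0.0002],"angular":[0,0,0]},
    {"translation":[0,-0.0002,0.0002],"angular":[0,0,0]},
    {"translation":[0,0,0],"angular":[0,0,0]},
    {"translation":[0,0,0],"angular":[0,0,0]},
    {"translation":[0,0,0],"angular":[0,0,0]},
    {"translation":[0,0,0],"angular":[0,0,0]},
    {"translation":[0,0,0],"angular":[0,0,0]},
    {"translation":[0,0,0],"angular":[0,0,0]},
  ],
)

```text
clock: 34.43
tool_pos: [577.3, 127.5, 56.6]
tcp_rot: [[-0.373, 0.928, 0.003], [0.928, 0.373, 0.001], [-0.0, 0.003, -1.0]]
wrist_force: [-6.7, -1.6, -1.3]
gripper_width: 47.9
```

```bash
python3 st.py;  python3 - <<'E'
from rig import *
import cv2, pickle
c=camera("wrist"); cv2.imwrite("pics/w9.png",c["frame"][:,:,::-1]); pickle.dump(c,open("w9.pkl","wb"))
c=camera("scene"); cv2.imwrite("pics/s9.png",cv2.resize(c["frame"][180:330,220:380,::-1],None,fx=4,fy=4)); 
E
```

```text
t 34.4333 tcp [577.26 127.49  56.55] along -6.41 lat -0.02 axis z 47.95 yaw tool y 21.92 tilt [ 2.6e-03  7.0e-04 -1.0e+00]
F along -6.83 lat 1.05 z -1.29 w 47.93 M [-0.3    1.281 -0.022]
```

View pics/w9.png

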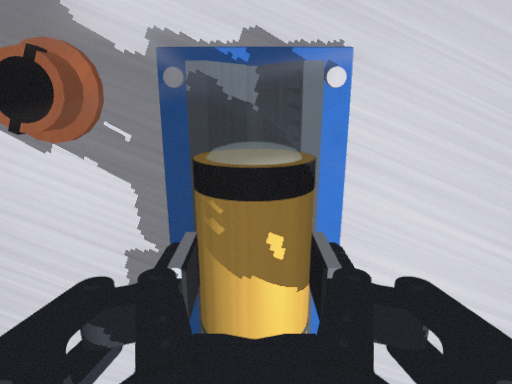

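View pics/s9.png

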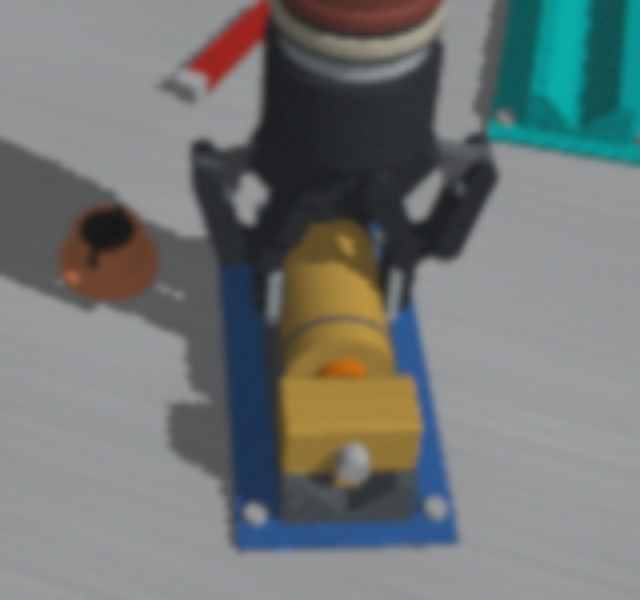

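Call:
send_rows(
  moves=[
    {"translation":[0,-0.0004,0.0002],"angular":[0.001,0,0]},
    {"translation":[0,-0.0004,0.0002],"angular":[0.001,0,0]},
    {"translation":[0,-0.0004,0.0001],"angular":[0.001,0,0]},
    {"translation":[0,-0.0003,0.0001],"angular":[0,0,0]},
    {"translation":[0,0,0],"angular":[0,0,0]},
    {"translation":[0,0,0],"angular":[0,0,0]},
    {"translation":[0,0,0],"angular":[0,0,0]},
    {"translation":[0,0,0],"angular":[0,0,0]},
    {"translation":[0,0,0],"angular":[0,0,0]},
    {"translation":[0,0,0],"angular":[0,0,0]},
  ],
)

```text
clock: 35.37
tool_pos: [577.1, 127.5, 56.2]
tcp_rot: [[-0.373, 0.928, 0.003], [0.928, 0.373, 0.001], [-0.0, 0.003, -1.0]]
wrist_force: [-3.2, -0.4, 5.7]
gripper_width: 48.0
```

```bash
python3 st.py
```

```text
t 35.3667 tcp [577.1  127.54  56.21] along -6.54 lat 0.09 axis z 47.61 yaw tool y 21.91 tilt [ 2.6e-03  8.0e-04 -1.0e+00]
F along -3.15 lat 0.88 z 5.69 w 47.99 M [-0.142  0.906 -0.117]
```

Call:
send_rows(
  moves=[
    {"translation":[0,-0.0003,-0.0001],"angular":[0.001,0,0]},
    {"translation":[0,-0.0003,-0.0001],"angular":[0.001,0,0]},
    {"translation":[0,-0.0002,-0.0001],"angular":[0.001,0,0]},
    {"translation":[0,-0.0002,0],"angular":[0,0,0]},
    {"translation":[0,0,0],"angular":[0,0,0]},
    {"translation":[0,0,0],"angular":[0,0,0]},
    {"translation":[0,0,0],"angular":[0,0,0]},
    {"translation":[0,0,0],"angular":[0,0,0]},
    {"translation":[0,0,0],"angular":[0,0,0]},
    {"translation":[0,0,0],"angular":[0,0,0]},
  ],
)

```text
clock: 36.2
tool_pos: [576.6, 127.5, 56.0]
tcp_rot: [[-0.374, 0.928, 0.001], [0.928, 0.374, 0.0], [0.0, 0.001, -1.0]]
wrist_force: [2.5, 2.8, 4.6]
gripper_width: 48.0
```

```bash
python3 st.py
```

```text
t 36.2 tcp [576.64 127.5   56.03] along -6.98 lat 0.22 axis z 47.43 yaw tool y 21.93 tilt [ 9.e-04  4.e-04 -1.e+00]
F along 3.31 lat 1.65 z 4.59 w 48.03 M [ 0.498 -0.596 -0.114]
```

Call:
send_rows(
  moves=[
    {"translation":[0,0.0003,-0.0001],"angular":[0,0,0]},
    {"translation":[0,0.0003,-0.0001],"angular":[0,0,0]},
    {"translation":[0,0.0003,-0.0001],"angular":[0,0,0]},
    {"translation":[0,0.0002,0],"angular":[0,0,0]},
    {"translation":[0,0,0],"angular":[0,0,0]},
    {"translation":[0,0,0],"angular":[0,0,0]},
    {"translation":[0,0,0],"angular":[0,0,0]},
    {"translation":[0,0,0],"angular":[0,0,0]},
    {"translation":[0,0,0],"angular":[0,0,0]},
    {"translation":[0,0,0],"angular":[0,0,0]},
  ],
)

```text
clock: 37.03
tool_pos: [576.7, 127.5, 56.0]
tcp_rot: [[-0.374, 0.928, -0.001], [0.928, 0.374, -0.001], [0.0, -0.002, -1.0]]
wrist_force: [2.6, 1.8, 5.5]
gripper_width: 47.9
```

```bash
python3 st.py
```

```text
t 37.0333 tcp [576.66 127.53  56.05] along -6.95 lat 0.25 axis z 47.45 yaw tool y 21.94 tilt [-1.5e-03 -5.0e-04 -1.0e+00]
F along 3.07 lat 0.67 z 5.55 w 47.87 M [ 0.547 -0.613 -0.172]
```

Call:
send_rows(
  moves=[
    {"translation":[0,0.0003,-0.0001],"angular":[-0.001,0,0]},
    {"translation":[0,0.0003,-0.0001],"angular":[-0.001,0,0]},
    {"translation":[0,0.0003,-0.0001],"angular":[0,0,0]},
    {"translation":[0,0.0003,-0.0001],"angular":[0,0,0]},
    {"translation":[0,0.0003,0],"angular":[0,0,0]},
    {"translation":[0,0,0],"angular":[0,0,0]},
    {"translation":[0,0,0],"angular":[0,0,0]},
    {"translation":[0,0,0],"angular":[0,0,0]},
    {"translation":[0,0,0],"angular":[0,0,0]},
    {"translation":[0,0,0],"angular":[0,0,0]},
  ],
)

```text
clock: 37.87
tool_pos: [576.7, 127.5, 56.0]
tcp_rot: [[-0.374, 0.928, -0.003], [0.928, 0.374, -0.001], [0.0, -0.003, -1.0]]
wrist_force: [0.1, 1.8, 6.2]
gripper_width: 48.1
```

```bash
python3 st.py
```

```text
t 37.8667 tcp [576.67 127.51  56.03] along -6.95 lat 0.22 axis z 47.43 yaw tool y 21.94 tilt [-0.0028 -0.001  -1.    ]
F along 0.76 lat 1.65 z 6.23 w 48.05 M [ 0.451 -0.218 -0.103]
```

Call:
send_rows(
  moves=[
    {"translation":[0,0,0],"angular":[0,0,0]},
    {"translation":[0,0,0],"angular":[0,0,0]},
    {"translation":[0,0,0],"angular":[0,0,0]},
    {"translation":[0,0,0],"angular":[0,0,0]},
    {"translation":[0,0,0],"angular":[0,0,0]},
    {"translation":[0,0,0],"angular":[0,0,0]},
    {"translation":[0,0,0],"angular":[0,0,0]},
    {"translation":[0,0,0],"angular":[0,0,0]},
    {"translation":[0,0,0],"angular":[0,0,0]},
    {"translation":[0,0,0],"angular":[0,0,0]},
  ],
  grip=0.084,
)

```text
clock: 38.7
tool_pos: [577.1, 127.6, 56.0]
tcp_rot: [[-0.373, 0.928, -0.002], [0.928, 0.373, -0.001], [-0.0, -0.002, -1.0]]
wrist_force: [0.3, 1.2, -0.1]
gripper_width: 83.9
```

```bash
python3 st.py;  python3 - <<'E'
from rig import *
import cv2, pickle
c=camera("wrist"); cv2.imwrite("pics/w10.png",c["frame"][:,:,::-1]); pickle.dump(c,open("w10.pkl","wb"))
c=camera("scene"); cv2.imwrite("pics/s10.png",cv2.resize(c["frame"][180:330,220:380,::-1],None,fx=4,fy=4)); 
E
```

```text
t 38.7 tcp [577.09 127.56  56.02] along -6.54 lat 0.11 axis z 47.42 yaw tool y 21.93 tilt [-1.9e-03 -8.0e-04 -1.0e+00]
F along 0.78 lat 1.0 z -0.14 w 83.93 M [0.018 0.028 0.023]
```

View pics/w10.png

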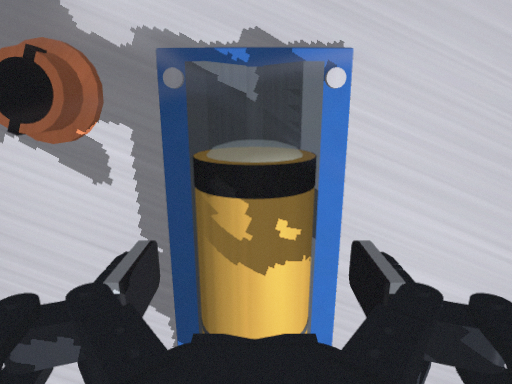

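View pics/s10.png

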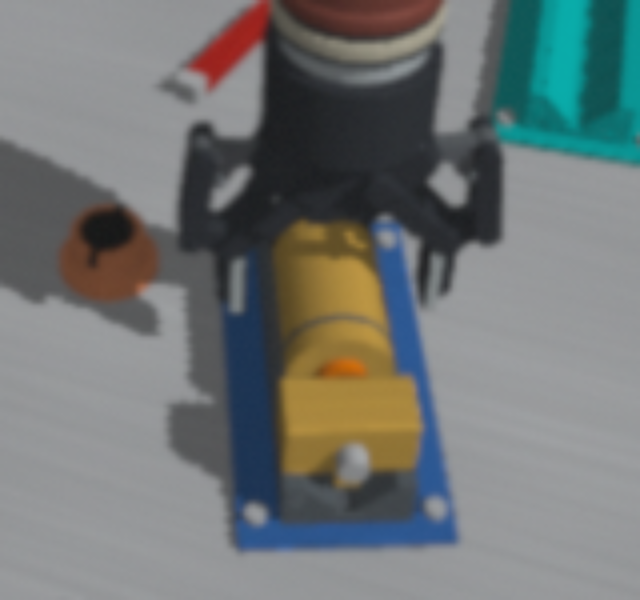

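The fingers are clear and the barrel lies in the groove against the pad. I'll lift straight up, then look.

Call:
send_rows(
  moves=[
    {"translation":[0,0,-0.003],"angular":[0,0,0]},
    {"translation":[0,0,-0.006],"angular":[0,0,0]},
    {"translation":[0,0,-0.01],"angular":[0,0,0]},
    {"translation":[0,0,-0.015],"angular":[0,0,0]},
    {"translation":[0,0,-0.02],"angular":[0,0,0]},
    {"translation":[0,0,-0.025],"angular":[0,0,0]},
    {"translation":[0,0,-0.025],"angular":[0,0,0]},
    {"translation":[0,0,-0.02],"angular":[0,0,0]},
    {"translation":[0,0,-0.015],"angular":[0,0,0]},
    {"translation":[0,0,-0.005],"angular":[0,0,0]},
  ],
)

```text
clock: 39.63
tool_pos: [578.9, 128.2, 204.1]
tcp_rot: [[-0.373, 0.928, 0.005], [0.928, 0.373, 0.001], [-0.001, 0.005, -1.0]]
wrist_force: [0.1, 0.2, 0.2]
gripper_width: 83.8
```

Call:
send_rows(
  moves=[
    {"translation":[0,-0.005,0],"angular":[0,0,0]},
    {"translation":[0,-0.01,0],"angular":[0,0,0]},
    {"translation":[0,-0.015,0],"angular":[0,0,0]},
    {"translation":[0,-0.015,0],"angular":[0,0,0]},
    {"translation":[0,-0.015,0],"angular":[0,0,0]},
    {"translation":[0,-0.01,0],"angular":[0,0,0]},
    {"translation":[0,-0.005,0],"angular":[0,0,0]},
    {"translation":[0,0,0],"angular":[0,0,0]},
    {"translation":[0,0,0],"angular":[0,0,0]},
    {"translation":[0,0,0],"angular":[0,0,0]},
  ],
)

```text
clock: 40.47
tool_pos: [508.3, 100.0, 199.9]
tcp_rot: [[-0.374, 0.928, -0.002], [0.928, 0.374, -0.0], [0.0, -0.002, -1.0]]
wrist_force: [0.3, 0.4, -0.8]
gripper_width: 83.8
```

```bash
python3 st.py;  python3 - <<'E'
from rig import *
import pickle
from h import *
from scipy.optimize import least_squares
c=camera("wrist"); cv2.imwrite("pics/w11.png",c["frame"][:,:,::-1])
r=masks_of("wrist","lens");print([(x["score"],x["box"]) for x in r])
W=cloud(c);hsv=cv2.cvtColor(c["frame"],cv2.COLOR_RGB2HSV);H,S,V=[hsv[...,i].astype(int) for i in range(3)]
L=r[0]["pixels"]&(c["range_z"]>0)&(H>12)&(H<30)&(S>100);P=W[L];P=P[(P[:,2]>50)]
u=np.array([np.cos(np.radians(21.94)),np.sin(np.radians(21.94))]);n=np.array([-u[1],u[0]])
a=(P[:,:2]-[583.2,129.9])@u;b=(P[:,:2]-[583.2,129.9])@n;k=a<36;a,b,z=a[k],b[k],P[k,2]
q=least_squares(lambda p:np.hypot(b-p[0]-p[1]*(a+7),z-p[2]-p[3]*(a+7))-25,[0,0,47,0],loss="soft_l1").x
print("lat",q[0],"yaw err",np.degrees(q[1]),"z",q[2],"pitch",np.degrees(q[3]))
c=camera("top"); cv2.imwrite("pics/t11.png",c["frame"][:,:,::-1])
x=cv2.resize(c["frame"][75:200,130:240,::-1],None,fx=4.5,fy=4.5,interpolation=cv2.INTER_CUBIC);cv2.imwrite("pics/t11x.png",x)
E
```

```text
t 40.4667 tcp [508.28  99.97 199.93] along -80.67 lat 0.23 axis z 191.33 yaw tool y 21.94 tilt [-1.6e-03 -5.0e-04 -1.0e+00]
F along 0.42 lat 0.29 z -0.76 w 83.78 M [ 0.026 -0.006 -0.058]
[(0.72, [228.2, 202.7, 282.6, 314.5])]
lat -0.4630198384235138 yaw err 0.06986804610834337 z 46.26732648841977 pitch 0.17182337338478448
```

View pics/w11.png

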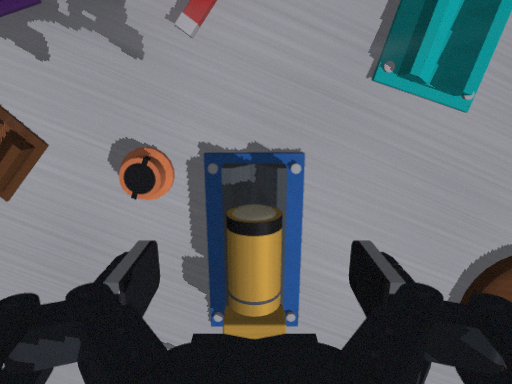

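View pics/t11.png

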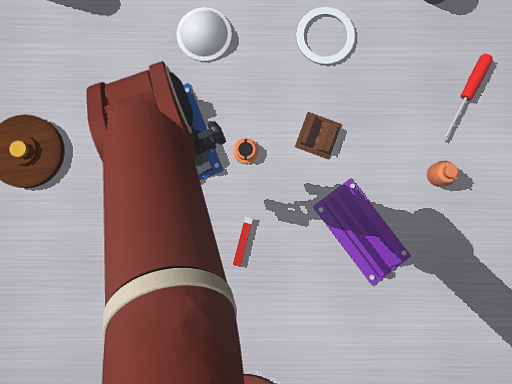

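Run:
```python
from rig import *
import cv2
c=camera("scene"); cv2.imwrite("pics/s11.png",cv2.resize(c["frame"][215:325,250:350,::-1],None,fx=5.4,fy=5.4,interpolation=cv2.INTER_CUBIC)); cv2.imwrite("pics/s11f.png",c["frame"][:,:,::-1])
```

```text
(no output)
```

View pics/s11.png

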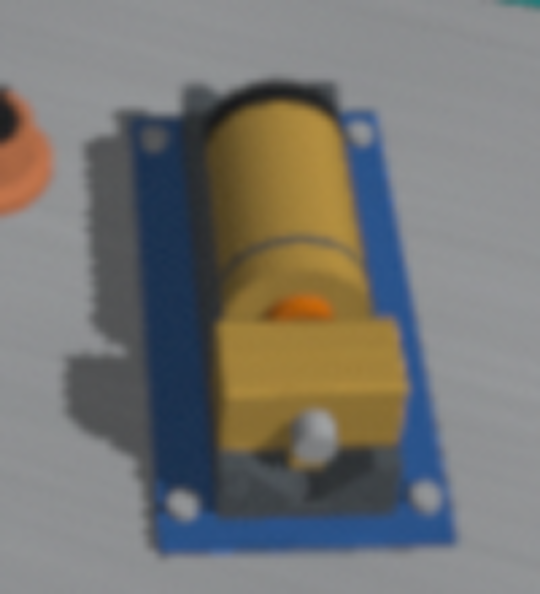

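```bash
python3 -c "
from rig import *
print(state()['clock'],close_job())"
```

```text
the job is handed in; nothing more can be done
40.6667 None
```

The barrel is lying in the groove of the blue-plate V-block, glass end away from the stop and its rear end against the stop pad. I handed the job in at 40.7 s with the robot clear of everything.

**What I did**
- I gripped the barrel on the saddle, lifted it (about 3.1 N), turned it and laid it in the groove. I then slid it until it met the stop.
- I held it against the stop for about 1.7 s with 15–17 N at the wrist. I estimate about 14–15 N of that reached the pad.
- I eased the push off to about 4 N on the pad before opening the fingers, so the stop would not kick the barrel back.

**Last checks**
- **Seating:** the wrist camera puts the axis 46.3 mm above the bench. It read the saddle about 1.1 mm low, so this fits the 47.4 mm seat. Pitch is 0.2° and the sideways offset is 0.5 mm.
- **Stop contact:** the scene picture shows the pad up against the rear face. After letting go, I judged contact only from this picture and the remaining spring preload.
- **Surroundings:** the saddle and everything else visible are where they started.

**What did not go smoothly**
- **First slide:** the push tilted the wrist about 1° and the rear edge dug in, at about 15 N along the groove and 19 N upward. I backed off and tried again with the weight mostly carried.
- **Off the flanks:** the barrel hovered about 0.3 mm up for part of the slide. It rose about 1 mm while I eased the push off, and I set it back down before letting go.

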